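# Load the coin-cell charger

## Robot

A 6-joint arm with a two-finger parallel gripper is mounted at the origin on the work surface. World frame = base frame: x ahead of the robot, y to its left, z up, the work surface at z = 0. Lengths are in m, angles in degrees, forces in N, time in s.
With the tool pointing down it reaches from about 0.375 to 0.9 m from the base axis. Payload 3.1 kg.
Tool frame: the origin (TCP) lies midway between the tips of the shut fingers; the grasp point (between the pads) lies 19 mm behind it; z points along the fingers, y is the direction in which the jaws open and shut (so a half turn about z gives the same grasp; the last joint's range is limited). The gripper opens to 87 mm and grips with 3 to 60 N. Pads are 19 mm wide; open, the fingers measure 117 mm over their backs; the gripper's body (75 mm by 190 mm) begins 51 mm behind the grasp point.
Start: joints at [-85.629, 30.224, 82.088, -0, 67.689, -10.227], TCP at [0.158, -0.605, 0.197] pointing down, gripper open.
Joint ranges: [-176.69, 176.69], [-43.24, 126.21], [12.49, 139.97], [-82, 262], [0, 151.66], [-163.58, 163.58]. Speed limits (degrees/s): [159.86, 159.86, 180, 180, 180, 180].

## Interface

Orientations are given as a 3x3 rotation matrix whose columns are the frame's x, y, z axes.
In Python, from rig import bot, capture, get_calibration gives the robot as it stands.
- The arm moves only by the tool play_rows, never from a script. Its arguments are lists of equal length, an entry for each row: "fingers": the closure in counts, from 0 (fully open) to 255 (shut); "linear": the shift along the tool's x, y, z in mm, a list of three; "rot": the turn, a rotation vector about the tool's x, y, z in degrees, a list of three. A call has 1 to 20 rows; each row is the pose to reach, as a shift and turn from the pose commanded when the call began, along the tool's axes at that moment; what a row does not reach only later rows make up. A row lasts 1/10 s, in which the tool goes at most 50 mm and 8.59 degrees, less where a joint would pass 70% of its speed; a pose out of reach is approached as far as the arm can. A call with a gripper value outside its range is refused whole. The fingers move at their own pace and stop on an object; the grip force is fixed at half the most. Time passes only in rows, so rows that repeat a pose let the fingers close. It gives the time, the measured TCP pose, the force and the opening at its end, in the units of the state.
- bot.read_state(): the state, without advancing time (a new reading comes with each control period).
- capture(name): name is "side" or "top" or "wrist"; returns the picture (480x640x3 uint8, red, green, blue); there is no depth.
- get_calibration(name): a dict with "vfov" (degrees; the focal length in pixels is half the picture's height over the tangent of half this angle, whatever the lens; pixels are square), "cx", "cy" (the principal point, pixels), "camera_from_world" (4x4, takes a point from world to camera coordinates). Camera axes: x right, y down, z forward; pixel columns grow to the right and rows downward; lengths in m; the calibration is good to about 2 mm. The wrist camera is an equidistant fisheye: a pixel r from the principal point sees the ray r / f radians off the axis. A picture is of the moment at which its call begins: read the wrist's pose just before it. get_calibration takes no time and is no camera call; for the wrist camera it gives the pose at the moment of the call.
- bot.hand_in(): hands the job in, once; it reports no verdict.
The state is a dict: "time_s": time; "joint_positions": joint angles; "qvel": joint speeds; "tau": joint torques, N m; "position": TCP position; "tcp_rot": TCP orientation; "force": force on the tool from outside, world axes, zero at the start; "moment": the same for the moment, N m; "opening": opening from 0.0 (shut) to 1.0 (fully open).
Only numpy, scipy, OpenCV 4.12 (cv2) and the standard library are available. Lean on these libraries where they do the work, as an engineer would, in place of code of your own. Each camera call takes 0.05 s, during which the arm holds its last target.

## Task

Put the customers' rechargeable coin cells on charge: slide the charger's clear cover fully open, pluck every cell out of the pocket tray and slide each one flat under the contact leaf of a bay of its own until it is home against the back stop. When all of them are in, slide the cover fully shut and then press the start button all the way down. Leave the socket base and the glass tube bulbs where they are.

Things in the scene. Friction and masses are not known exactly. Their poses are not given: they have to be found in the camera images.
- charger: Fixed grey desktop charger for coin cells, 140 mm (x) x 298 mm (y), flat deck 20 mm above the counter. Origin: centre of its underside; x to its rear, z up. Front edge at x = -70 mm; five bays side by side, their mouths at x = -25 mm, facing the front (-x); before them a bare flat apron. Two cover runners, 7 mm thick, 21 mm above the deck, at y = +145.5 and -109.5 mm, x = -40 to +66 mm.
- bay0 (a point): Bay at y = +102 mm of the charger. This point, on the deck at x = -19.75 mm, is where the middle of a cell's underside lies when the cell is home against the back stop (12.25 mm behind the point); a home cell stands 7 mm out of the mouth. Axes as the charger's, x = the way in. All bays alike.
- bay1 (a point): Bay at y = +60 mm, its home point as for bay0. Over the middle of every bay reaches a steel contact leaf, 8 mm wide, underside 9.5 mm and top 11.5 mm above the deck, from the back to 1.5 mm inside the mouth: a cell goes in only by sliding along the deck from the front, under the leaf.
- bay2 (a point): Bay at y = +18 mm, its home point as for bay0. Every bay has two side rails, 26.5 mm apart inside, 4 mm thick and 9.5 mm high, with round noses, from the mouth to the back stop. Behind the back stops is a block 13 mm higher than the deck.
- bay3 (a point): Bay at y = -24 mm, its home point as for bay0.
- bay4 (a point): Bay at y = -66 mm, its home point as for bay0.
- cover (a joint): Sliding clear plastic cover of the charger, a flat plate 52 mm (x) x 248 mm (y) x 3 mm, its underside 15 mm above the deck. 0 = closed (over the bays, x = -37 to +15 mm in the charger's frame), 0.050 m = fully open (pushed to the rear, charger +x). Friction 1.5 N; it stays where it is left.
- cover_grip (a point): Middle of the top of the grey grip bar on the cover: the bar is 10 mm thick (charger x), 70 mm long (charger y), 15 mm high above the cover's top face, and stays vertical. Moves with the cover: at x = -11 mm + the joint value, y = +18 mm in the charger's frame. 53 mm above the counter.
- start (a joint): White round start button of the charger, 20 mm across, at the front -y corner of the deck (charger x = -48, y = -129 mm). 0 = out, 0.006 m = fully pressed (5 N at full travel); springs back.
- start_top (a point): Centre of the top face of the start button, 32 mm above the counter when out; it is pressed straight down.
- tray: Fixed black plastic pocket tray, 176 mm (x) x 120 mm (y), 12 mm high. Origin: centre of its underside. Six round pockets 27 mm across and 2.5 mm deep (floor 9.5 mm above the counter), at x = -55, 0 or +55 mm and y = -29 or +29 mm.
- cell0: Steel rechargeable coin cell, a disc 24.5 mm across and 7.7 mm thick, 10 g. Origin: centre of its underside as it starts, z its axis. It starts flat in one of the tray's pockets, 5.2 mm of it standing above the tray. Only some of the six cells are there. The charger finds the polarity by itself, so either face may be up.
- cell1: Steel rechargeable coin cell, a disc 24.5 mm across and 7.7 mm thick, 10 g. Origin: centre of its underside as it starts, z its axis. It starts flat in one of the tray's pockets, 5.2 mm of it standing above the tray. Only some of the six cells are there. The charger finds the polarity by itself, so either face may be up.
- cell2: Steel rechargeable coin cell, a disc 24.5 mm across and 7.7 mm thick, 10 g. Origin: centre of its underside as it starts, z its axis. It starts flat in one of the tray's pockets, 5.2 mm of it standing above the tray. Only some of the six cells are there. The charger finds the polarity by itself, so either face may be up.
- cell3: Steel rechargeable coin cell, a disc 24.5 mm across and 7.7 mm thick, 10 g. Origin: centre of its underside as it starts, z its axis. It starts flat in one of the tray's pockets, 5.2 mm of it standing above the tray. Only some of the six cells are there. The charger finds the polarity by itself, so either face may be up.
- cell4: Steel rechargeable coin cell, a disc 24.5 mm across and 7.7 mm thick, 10 g. Origin: centre of its underside as it starts, z its axis. It starts flat in one of the tray's pockets, 5.2 mm of it standing above the tray. Only some of the six cells are there. The charger finds the polarity by itself, so either face may be up.
- cell5: Steel rechargeable coin cell, a disc 24.5 mm across and 7.7 mm thick, 10 g. Origin: centre of its underside as it starts, z its axis. It starts flat in one of the tray's pockets, 5.2 mm of it standing above the tray. Only some of the six cells are there. The charger finds the polarity by itself, so either face may be up.
- socket: White porcelain lamp socket base, a drum 72 mm across and 20 mm high with a collar 50 mm across on it, 44 mm high in all, loose on the counter. Origin: centre of its underside. Not part of the job.
- bulb0: Clear glass tube bulb 11 mm thick with square ceramic ends (13 mm), 118 mm long along its x, lying loose on the counter. Origin: under its middle. Not part of the job.
- bulb1: Clear glass tube bulb 11 mm thick with square ceramic ends (13 mm), 118 mm long along its x, lying loose on the counter. Origin: under its middle. Not part of the job.
Not all that is in view belongs to the job. Leave any orange look-alike of the cell3 alone.

How it is judged (in metres and radians):
On the way, in this order (a step that is already met when the one before it is completed fails the run):
1. the cover is fully open (value of joint cover above 0.044 m), for 0.2 s.
2. every cell that is there is home in a bay (((horizontal distance between cell0 and bay0 below 0.003 m and z of cell0 in the frame of bay0 below 0.0095 m and angle between the z axis of cell0 and the z axis of charger, either way round below 0.1 rad) or (horizontal distance between cell0 and bay1 below 0.003 m and z of cell0 in the frame of bay1 below 0.0095 m and angle between the z axis of cell0 and the z axis of charger, either way round below 0.1 rad) or (horizontal distance between cell0 and bay2 below 0.003 m and z of cell0 in the frame of bay2 below 0.0095 m and angle between the z axis of cell0 and the z axis of charger, either way round below 0.1 rad) or (horizontal distance between cell0 and bay3 below 0.003 m and z of cell0 in the frame of bay3 below 0.0095 m and angle between the z axis of cell0 and the z axis of charger, either way round below 0.1 rad) or (horizontal distance between cell0 and bay4 below 0.003 m and z of cell0 in the frame of bay4 below 0.0095 m and angle between the z axis of cell0 and the z axis of charger, either way round below 0.1 rad)) and ((horizontal distance between cell1 and bay0 below 0.003 m and z of cell1 in the frame of bay0 below 0.0095 m and angle between the z axis of cell1 and the z axis of charger, either way round below 0.1 rad) or (horizontal distance between cell1 and bay1 below 0.003 m and z of cell1 in the frame of bay1 below 0.0095 m and angle between the z axis of cell1 and the z axis of charger, either way round below 0.1 rad) or (horizontal distance between cell1 and bay2 below 0.003 m and z of cell1 in the frame of bay2 below 0.0095 m and angle between the z axis of cell1 and the z axis of charger, either way round below 0.1 rad) or (horizontal distance between cell1 and bay3 below 0.003 m and z of cell1 in the frame of bay3 below 0.0095 m and angle between the z axis of cell1 and the z axis of charger, either way round below 0.1 rad) or (horizontal distance between cell1 and bay4 below 0.003 m and z of cell1 in the frame of bay4 below 0.0095 m and angle between the z axis of cell1 and the z axis of charger, either way round below 0.1 rad)) and ((horizontal distance between cell2 and bay0 below 0.003 m and z of cell2 in the frame of bay0 below 0.0095 m and angle between the z axis of cell2 and the z axis of charger, either way round below 0.1 rad) or (horizontal distance between cell2 and bay1 below 0.003 m and z of cell2 in the frame of bay1 below 0.0095 m and angle between the z axis of cell2 and the z axis of charger, either way round below 0.1 rad) or (horizontal distance between cell2 and bay2 below 0.003 m and z of cell2 in the frame of bay2 below 0.0095 m and angle between the z axis of cell2 and the z axis of charger, either way round below 0.1 rad) or (horizontal distance between cell2 and bay3 below 0.003 m and z of cell2 in the frame of bay3 below 0.0095 m and angle between the z axis of cell2 and the z axis of charger, either way round below 0.1 rad) or (horizontal distance between cell2 and bay4 below 0.003 m and z of cell2 in the frame of bay4 below 0.0095 m and angle between the z axis of cell2 and the z axis of charger, either way round below 0.1 rad)) and ((horizontal distance between cell3 and bay0 below 0.003 m and z of cell3 in the frame of bay0 below 0.0095 m and angle between the z axis of cell3 and the z axis of charger, either way round below 0.1 rad) or (horizontal distance between cell3 and bay1 below 0.003 m and z of cell3 in the frame of bay1 below 0.0095 m and angle between the z axis of cell3 and the z axis of charger, either way round below 0.1 rad) or (horizontal distance between cell3 and bay2 below 0.003 m and z of cell3 in the frame of bay2 below 0.0095 m and angle between the z axis of cell3 and the z axis of charger, either way round below 0.1 rad) or (horizontal distance between cell3 and bay3 below 0.003 m and z of cell3 in the frame of bay3 below 0.0095 m and angle between the z axis of cell3 and the z axis of charger, either way round below 0.1 rad) or (horizontal distance between cell3 and bay4 below 0.003 m and z of cell3 in the frame of bay4 below 0.0095 m and angle between the z axis of cell3 and the z axis of charger, either way round below 0.1 rad)) and ((horizontal distance between cell4 and bay0 below 0.003 m and z of cell4 in the frame of bay0 below 0.0095 m and angle between the z axis of cell4 and the z axis of charger, either way round below 0.1 rad) or (horizontal distance between cell4 and bay1 below 0.003 m and z of cell4 in the frame of bay1 below 0.0095 m and angle between the z axis of cell4 and the z axis of charger, either way round below 0.1 rad) or (horizontal distance between cell4 and bay2 below 0.003 m and z of cell4 in the frame of bay2 below 0.0095 m and angle between the z axis of cell4 and the z axis of charger, either way round below 0.1 rad) or (horizontal distance between cell4 and bay3 below 0.003 m and z of cell4 in the frame of bay3 below 0.0095 m and angle between the z axis of cell4 and the z axis of charger, either way round below 0.1 rad) or (horizontal distance between cell4 and bay4 below 0.003 m and z of cell4 in the frame of bay4 below 0.0095 m and angle between the z axis of cell4 and the z axis of charger, either way round below 0.1 rad)) and ((horizontal distance between cell5 and bay0 below 0.003 m and z of cell5 in the frame of bay0 below 0.0095 m and angle between the z axis of cell5 and the z axis of charger, either way round below 0.1 rad) or (horizontal distance between cell5 and bay1 below 0.003 m and z of cell5 in the frame of bay1 below 0.0095 m and angle between the z axis of cell5 and the z axis of charger, either way round below 0.1 rad) or (horizontal distance between cell5 and bay2 below 0.003 m and z of cell5 in the frame of bay2 below 0.0095 m and angle between the z axis of cell5 and the z axis of charger, either way round below 0.1 rad) or (horizontal distance between cell5 and bay3 below 0.003 m and z of cell5 in the frame of bay3 below 0.0095 m and angle between the z axis of cell5 and the z axis of charger, either way round below 0.1 rad) or (horizontal distance between cell5 and bay4 below 0.003 m and z of cell5 in the frame of bay4 below 0.0095 m and angle between the z axis of cell5 and the z axis of charger, either way round below 0.1 rad))), for 0.2 s.
3. the cover is fully shut over the loaded bays (all of step 2 and value of joint cover below 0.004 m), for 0.2 s.
4. the start button is pressed down with the cover shut (value of joint start above 0.0045 m and value of joint cover below 0.004 m), for 0.05 s.
At the end, for the whole second after the job is handed in: Every cell that is there lies flat and at rest on the charger's deck under a contact leaf, its centre within 3 mm of a bay's home point; the cover is shut to within 4 mm and the start button has been pressed (at least 4.5 of its 6 mm) after that and let go (all of step 3 and linear speed of each of cell0, cell1, cell2, cell3, cell4, cell5 below 0.01 m/s and value of joint start below 0.002 m); the robot touches nothing.
It fails at once if the socket base or a glass bulb is shoved about (more than 30 mm) (distance of any of socket, bulb0, bulb1 from where it was at the start of the episode above 0.03 m).
Of cell0, cell1, cell2, cell3, cell4, cell5 only 3 to 5 are there at a start; the rules pass over those that are not, and their reading is None.
At some moment in a run one of cell0, cell1, cell2, cell3, cell4, cell5 may be knocked a few centimetres aside while the robot is not near it.
Once in a run the grip may slacken for a moment while it holds something.
It also fails if it takes over 210 s, if anything falls off the work surface, if the arm or the gripper's body presses on something with over 40 N, if the wrist force passes 120 N, or if a joint passes its speed limit or range.

## Working session

There is one attempt and no reset: what is moved stays moved. The work goes in short steps, Python scripts to look and compute and a tool call to move; the robot and the scene stay as the last step left them, time stands still between calls to the robot, and variables do not carry over. Pictures are saved under pics/ and viewed, and the job is handed in when it is done.

Besides the shell and the picture viewer there is one more tool, called as name(argument=value, ...), one argument or row to a line, values as JSON. play_rows: Moves the arm, as the interface text tells. Its arguments: {"type":"object","properties":{"fingers":{"type":"array"},"linear":{"type":"array"},"rot":{"type":"array"}},"required":["fingers","linear","rot"]}

```bash
mkdir -p pics; ls; python3 - <<'E'
from rig import bot,capture,get_calibration
import cv2,numpy as np
s=bot.read_state();print(s)
for n in("side","top","wrist"):
    c=get_calibration(n);print(n,c)
    cv2.imwrite(f"pics/{n}0.png",capture(n)[...,::-1])
E
```

```text
pics
{'time_s': 0.0, 'joint_positions': array([-8.56294073e+01,  3.02785082e+01,  8.21566548e+01,  9.57698890e-04,
        6.76910435e+01, -1.02296289e+01]), 'qvel': array([ 0.06178212, -0.03820737,  0.04929071,  0.02768774,  0.04554326,
        0.06752655]), 'tau': array([-1.84284501e-03, -4.40039492e+01, -1.76592672e+01,  6.30708318e-02,
        5.81004610e-02, -1.56104475e-04]), 'position': array([ 0.1574927 , -0.60400528,  0.19607514]), 'tcp_rot': array([[ 9.67709830e-01,  2.52066779e-01, -1.52444231e-04],
       [ 2.52066498e-01, -9.67707420e-01,  2.19749108e-03],
       [ 4.06393086e-04, -2.16495981e-03, -9.99997574e-01]]), 'force': array([1.43599244, 0.07811834, 0.12140792]), 'moment': array([-0.0413271 ,  0.01613547, -0.0219655 ]), 'opening': 0.9981199398549134}
side {'vfov': 47.86829622935772, 'cx': 317.1107408236019, 'cy': 243.87881672316695, 'camera_from_world': array([[ 0.76669931, -0.64171391,  0.01937596, -0.49863554],
       [-0.41804638, -0.5219187 , -0.74353083,  0.29006188],
       [ 0.48724675,  0.56196452, -0.66842088,  0.60908417],
       [ 0.        ,  0.        ,  0.        ,  1.        ]])}
top {'vfov': 45.01096162191079, 'cx': 309.7797914646252, 'cy': 239.85821210893957, 'camera_from_world': array([[ 0.019165  , -0.99975777,  0.01082121, -0.0234377 ],
       [-0.98372946, -0.02078925, -0.17844931,  0.63334737],
       [ 0.17863105, -0.00722516, -0.9838896 ,  1.04445777],
       [ 0.        ,  0.        ,  0.        ,  1.        ]])}
wrist {'vfov': 65.70646984690485, 'cx': 315.9100799927114, 'cy': 243.9957103147299, 'camera_from_world': array([[ 0.252186  , -0.96767247, -0.0034954 , -0.62243262],
       [-0.93863287, -0.24549314,  0.24228384, -0.02918547],
       [-0.2353095 , -0.0578197 , -0.97019912,  0.39135694],
       [ 0.        ,  0.        ,  0.        ,  1.        ]])}
```

View pics/top0.png

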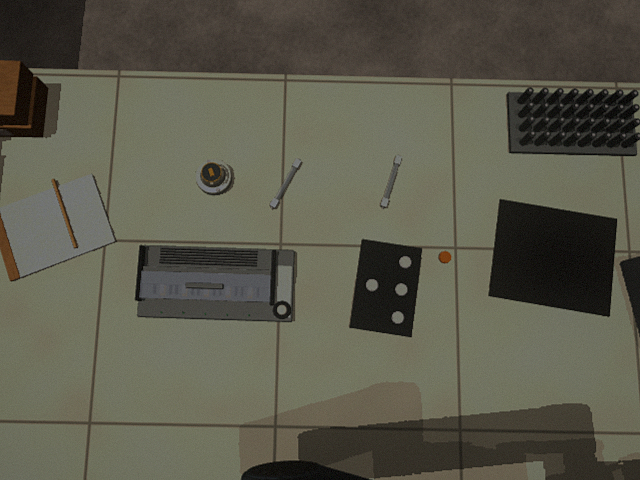

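View pics/side0.png

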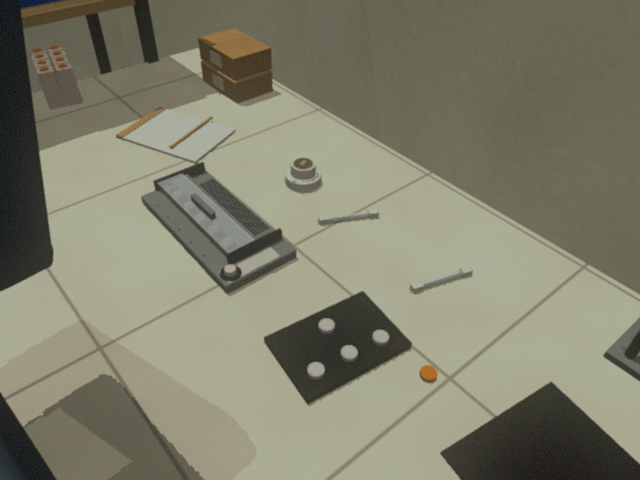

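View pics/wrist0.png

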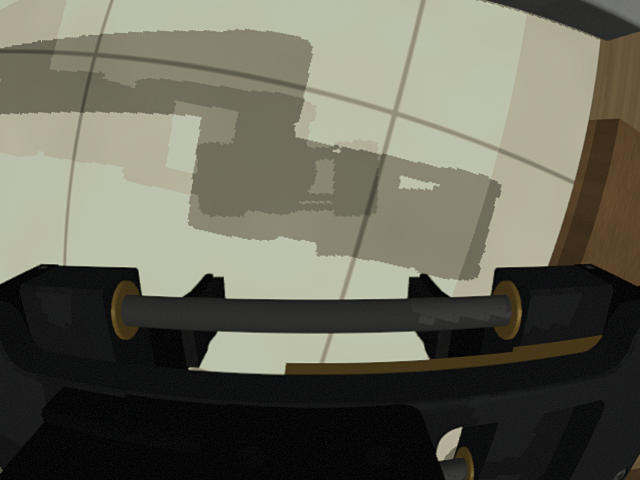

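The top view shows four silvery discs in the tray, at pixels (405,262), (401,290), (398,318) and (372,285). These are the cells. Things that could be mistaken for a cell are the orange disc at (445,257), which is the decoy to leave, the white start button at (282,310) and the socket at (214,178). The charger is at about (217,283) and the tray at about (386,287).

```bash
cat > h.py <<'E'
from rig import bot,capture,get_calibration
import cv2,numpy as np
def cam(n):
    c=get_calibration(n);T=np.array(c["camera_from_world"]);f=240/np.tan(np.radians(c["vfov"])/2)
    return c,T,f
def ray(n,u,v,C=None):
    c,T,f=C or cam(n);a=np.array([u-c["cx"],v-c["cy"]])
    if n=="wrist":
        r=np.hypot(*a);th=r/f;d=np.array([*(a/max(r,1e-9)*np.sin(th)),np.cos(th)])
    else:d=np.array([*(a/f),1.])
    R=T[:3,:3];return -R.T@T[:3,3],R.T@d
def onz(n,u,v,z,C=None):
    o,d=ray(n,u,v,C);return o+d*(z-o[2])/d[2]
def proj(n,P,C=None):
    c,T,f=C or cam(n);p=T[:3,:3]@np.asarray(P,float)+T[:3,3]
    if n=="wrist":
        r=np.hypot(p[0],p[1]);th=np.arctan2(r,p[2]);return np.array([c["cx"],c["cy"]])+p[:2]/max(r,1e-12)*th*f
    return np.array([c["cx"],c["cy"]])+p[:2]/p[2]*f
def save(n,name,box=None,s=1):
    im=capture(n)[...,::-1].copy()
    if box:
        x0,y0,x1,y1=box;im=im[y0:y1,x0:x1]
    if s!=1:im=cv2.resize(im,None,fx=s,fy=s,interpolation=cv2.INTER_CUBIC)
    cv2.imwrite(f"pics/{name}.png",im)
E
python3 - <<'E'
import cv2
a=cv2.imread('pics/top0.png')
cv2.imwrite('pics/c1.png',cv2.resize(a[235:335,125:310],None,fx=4.3,fy=4.3,interpolation=cv2.INTER_CUBIC))
cv2.imwrite('pics/c2.png',cv2.resize(a[230:345,335:460],None,fx=5,fy=5,interpolation=cv2.INTER_CUBIC))
E
```

```text
(no output)
```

View pics/c1.png

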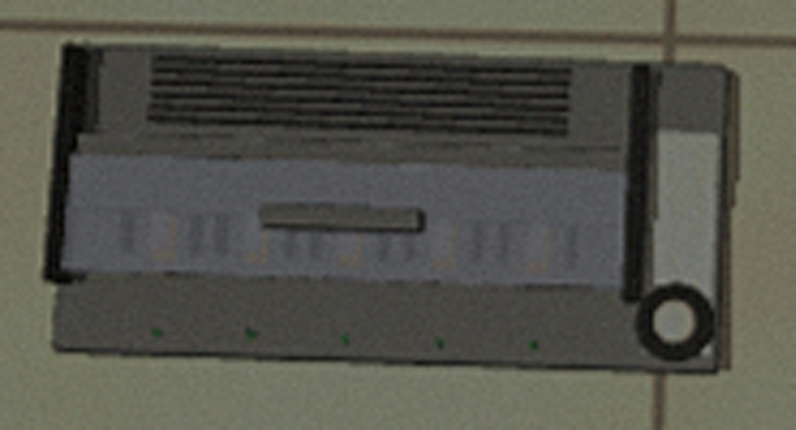

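View pics/c2.png

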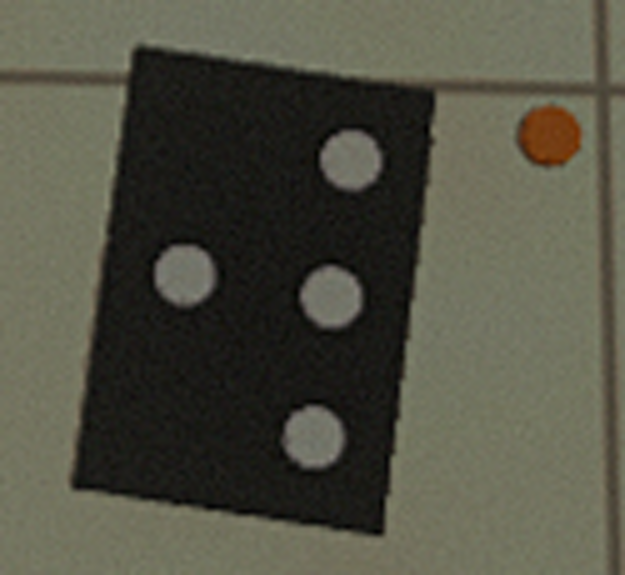

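```bash
cat >> h.py <<'E'
def fit2(L,W):
    L=np.array(L)[:,:2];W=np.array(W)[:,:2];l0=L.mean(0);w0=W.mean(0)
    H=(L-l0).T@(W-w0);a=np.arctan2(H[0,1]-H[1,0],H[0,0]+H[1,1])
    R=np.array([[np.cos(a),-np.sin(a)],[np.sin(a),np.cos(a)]]);t=w0-R@l0
    return np.degrees(a),t,(W-(L@R.T+t))*1000
E
python3 - <<'E'
from h import *
a=cv2.imread('pics/top0.png');C=cam("top")
g=cv2.cvtColor(a,cv2.COLOR_BGR2GRAY).astype(int);hsv=cv2.cvtColor(a,cv2.COLOR_BGR2HSV)
# cells in tray
m=((g>70)*255).astype(np.uint8)
n,l,st,ce=cv2.connectedComponentsWithStats(m)
for i in range(1,n):
    if 80<st[i,4]<300: print('blob',ce[i].round(2),st[i,2:],onz("top",*ce[i],0.0172,C).round(4))
P=[((53,350),(-.07,.149,.02)),((716,371),(-.07,-.149,.02)),((673,321),(-.048,-.129,.032)),((725,66),(.07,-.149,.02)),
 ]
W=[onz("top",125+(u+.5)/4.3-.5,235+(v+.5)/4.3-.5,p[2],C) for (u,v),p in P]
print(np.round(W,4));print(fit2([p for _,p in P],W))
T=[((135,47),(.088,.06,.012)),((433,92),(.088,-.06,.012)),((383,534),(-.088,-.06,.012)),((74,487),(-.088,.06,.012))]
W=[onz("top",335+(u+.5)/5-.5,230+(v+.5)/5-.5,p[2],C) for (u,v),p in T]
print(np.round(W,4));r=fit2([p for _,p in T],W);print(r)
E
```

```text
blob [434.49  49.81] [ 27  26 233] [ 1.0524 -0.2653  0.0172]
blob [311.74  60.56] [ 34  21 253] [ 1.0216 -0.0078  0.0172]
blob [630.94  89.61] [ 23  24 192] [ 0.973  -0.6735  0.0172]
blob [404.6  261.53] [ 12  12 113] [ 0.6017 -0.1978  0.0172]
blob [371.45 284.52] [ 12  12 117] [ 0.5551 -0.1327  0.0172]
blob [400.79 288.92] [ 12  12 113] [ 0.5477 -0.1898  0.0172]
blob [397.21 316.95] [ 12  13 117] [ 0.4934 -0.1824  0.0172]
[[0.4853 0.3171 0.02  ]
 [0.4818 0.0218 0.02  ]
 [0.5029 0.0411 0.032 ]
 [0.6196 0.0211 0.02  ]]
(np.float64(-0.6978736482477184), array([0.55272197, 0.16940896]), array([[ 0.71886919, -2.14042893],
       [ 0.86849691,  0.50852162],
       [-0.29724418,  0.08610727],
       [-1.29012192,  1.54580005]]))
[[ 0.6458 -0.1137  0.012 ]
 [ 0.6302 -0.2319  0.012 ]
 [ 0.457  -0.21    0.012 ]
 [ 0.4726 -0.0907  0.012 ]]
(np.float64(-7.425070729414909), array([ 0.55140303, -0.16157839]), array([[-0.63921749, -0.27978088],
       [-0.75175881,  0.55446861],
       [ 0.65303149, -0.26075299],
       [ 0.73794482, -0.01393475]]))
```

```bash
cat >> h.py <<'E'
def go(*targets,yaw=None):
    """world mm xyz targets -> tool-axis shift (mm) from now"""
    s=bot.read_state();R=np.array(s["tcp_rot"]);p=s["position"]
    y0=np.degrees(np.arctan2(R[1,0],R[0,0]))
    print("t",round(s["time_s"],2),"p",(p*1000).round(1),"yaw",y0.round(2),"F",np.round(s["force"],1),"open",round(s["opening"],3))
    c,s_=np.cos(np.radians(y0)),np.sin(np.radians(y0))
    Rz=np.array([[c,s_,0],[s_,-c,0],[0,0,-1]])
    for t in targets: print("  ->",t,(Rz.T@(np.array(t)-p*1000)).round(1),"" if yaw is None else "rotz %.2f"%(y0-yaw))
E
python3 - <<'E'
from h import *
go((450,-330,190),(500,187,150),yaw=-0.7)
E
```

```text
t 0.15 p [ 157.5 -604.2  196.3] yaw 14.6 F [ 1.2 -0.2  1. ] open 1.003
  -> (450, -330, 190) [ 352.2 -191.6    6.3] rotz 15.30
  -> (500, 187, 150) [ 530.9 -679.3   46.3] rotz 15.30
```

play_rows(
  fingers=[255,255,255,255,255,255,255,255,255,255,255,255,255,255,255,255,255,255,255,255],
  linear=[
    [352,-192,6],
    [352,-192,6],
    [352,-192,6],
    [352,-192,6],
    [352,-192,6],
    [352,-192,6],
    [352,-192,6],
    [352,-192,6],
    [531,-679,46],
    [531,-679,46],
    [531,-679,46],
    [531,-679,46],
    [531,-679,46],
    [531,-679,46],
    [531,-679,46],
    [531,-679,46],
    [531,-679,46],
    [531,-679,46],
    [531,-679,46],
    [531,-679,46],
  ],
  rot=[
    [0,0,8],
    [0,0,15.3],
    [0,0,15.3],
    [0,0,15.3],
    [0,0,15.3],
    [0,0,15.3],
    [0,0,15.3],
    [0,0,15.3],
    [0,0,15.3],
    [0,0,15.3],
    [0,0,15.3],
    [0,0,15.3],
    [0,0,15.3],
    [0,0,15.3],
    [0,0,15.3],
    [0,0,15.3],
    [0,0,15.3],
    [0,0,15.3],
    [0,0,15.3],
    [0,0,15.3],
  ],
)

```text
time_s: 2.15
position: [0.4999, 0.1891, 0.1506]
tcp_rot: [[1.0, -0.007, -0.0], [-0.007, -1.0, 0.001], [-0.0, -0.001, -1.0]]
force: [0.2, -0.1, -0.4]
opening: 0.005
```

```bash
python3 - <<'E'
from h import *
go((515,187,44),yaw=-0.7)
save("wrist","w1")
E
```

```text
t 2.15 p [499.9 189.1 150.6] yaw -0.42 F [ 0.2 -0.1 -0.4] open 0.005
  -> (515, 187, 44) [ 15.1   2.  106.6] rotz 0.28
```

View pics/w1.png

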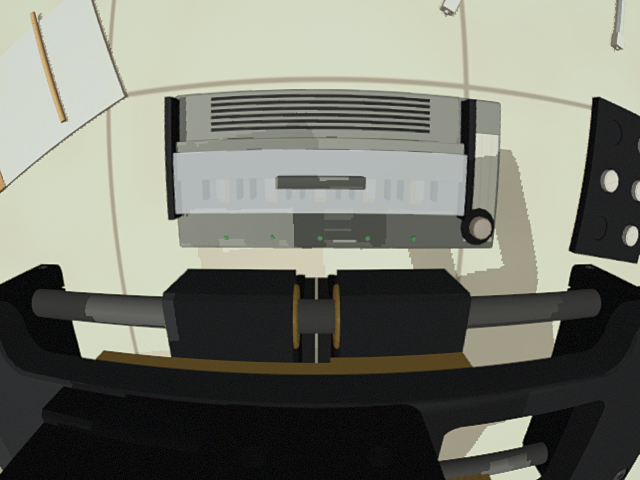

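The wrist view shows the charger. Its front edge is at row 247, the LEDs are at (226..414, 237), the bar is at (320,183) and the button is at (480,228). I'll zoom in for the corners.

```bash
python3 - <<'E'
import cv2
a=cv2.imread('pics/w1.png')
for i,(x0,y0) in enumerate([(155,195),(430,195),(155,85),(430,85)]):
    cv2.imwrite(f'pics/q{i}.png',cv2.resize(a[y0:y0+60,x0:x0+80],None,fx=5,fy=5,interpolation=cv2.INTER_CUBIC))
import numpy as np
t=[cv2.imread(f'pics/q{i}.png') for i in range(4)]
cv2.imwrite('pics/q.png',np.vstack([np.hstack(t[2:]),np.hstack(t[:2])]))
E
```

```text
(no output)
```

View pics/q.png

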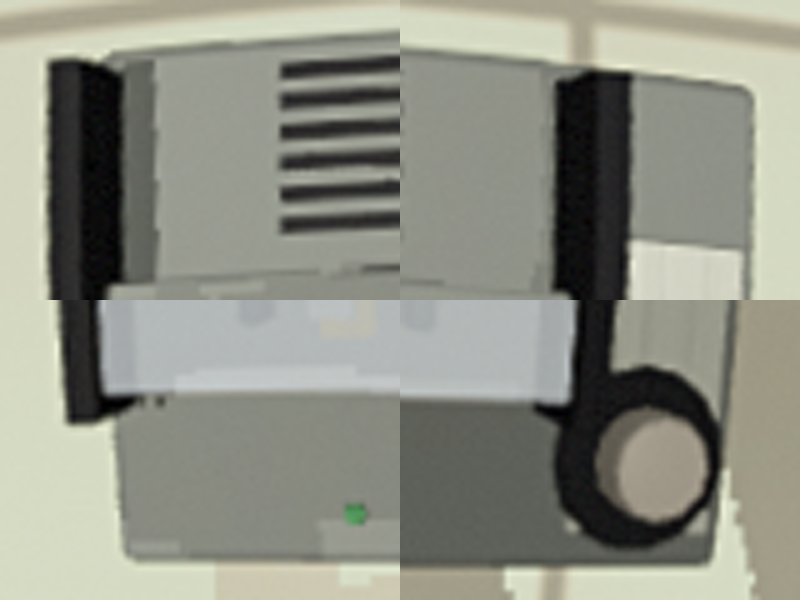

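```bash
python3 - <<'E'
from h import *
C=cam("wrist")
a=cv2.imread('pics/w1.png');hsv=cv2.cvtColor(a,cv2.COLOR_BGR2HSV)
m=cv2.inRange(hsv,(40,90,40),(85,255,255));n,l,st,ce=cv2.connectedComponentsWithStats(m)
led=sorted([tuple(ce[i]) for i in range(1,n) if st[i,4]>4 and 225<ce[i][1]<245])
L=[onz("wrist",*p,0.02,C) for p in led];print(np.round(led,2),np.round(L,4))
P=[((179.2,246.4),(-.07,.149,.02)),((492.8,247.4),(-.07,-.149,.02)),((482.4,227.4),(-.048,-.129,.032)),((500.6,102.4),(.07,-.149,.02))]
W=[onz("wrist",*uv,p[2],C) for uv,p in P]
print(np.round(W,4));print(fit2([p for _,p in P],W))
r=fit2([p for _,p in P[:3]]+[(x,y) for x,y in zip([np.nan]*0,[])],W[:3]);print(r)
# bar
E
```

```text
[[225.5  237.5 ]
 [271.89 237.33]
 [319.6  237.6 ]
 [367.31 238.08]
 [413.   238.43]] [[0.4927 0.2701 0.02  ]
 [0.4924 0.2278 0.02  ]
 [0.4918 0.1856 0.02  ]
 [0.4911 0.1433 0.02  ]
 [0.4905 0.1013 0.02  ]]
[[0.4848 0.316  0.02  ]
 [0.4812 0.0191 0.02  ]
 [0.5032 0.0384 0.032 ]
 [0.6189 0.0178 0.02  ]]
(np.float64(-0.7684886193216438), array([0.5524633 , 0.16690951]), array([[ 0.33380648, -0.88442034],
       [ 0.74708205,  0.19767355],
       [ 0.48331738, -0.16415384],
       [-1.56420591,  0.85090063]]))
(np.float64(-0.7098876299721241), array([0.55294155, 0.16669053]), array([[ 0.00885872, -0.59582044],
       [ 0.11737117,  0.49020551],
       [-0.12622989,  0.10561493]]))
```

play_rows(
  fingers=[255,255,255,255,255,255,255,255,255,255,255],
  linear=[
    [13,4,50],
    [13,4,95],
    [13,4,106],
    [13,4,106],
    [19,4,106],
    [25,4,106],
    [31,4,106],
    [37,4,106],
    [43,4,106],
    [49,4,106],
    [49,4,106],
  ],
  rot=[
    [0,0,0.3],
    [0,0,0.3],
    [0,0,0.3],
    [0,0,0.3],
    [0,0,0.3],
    [0,0,0.3],
    [0,0,0.3],
    [0,0,0.3],
    [0,0,0.3],
    [0,0,0.3],
    [0,0,0.3],
  ],
)

```text
time_s: 3.3
position: [0.5507, 0.1815, 0.0453]
tcp_rot: [[1.0, -0.018, 0.002], [-0.018, -1.0, 0.0], [0.002, -0.0, -1.0]]
force: [0.4, -0.3, 0.2]
opening: 0.009
```

```bash
python3 - <<'E'
from h import *
go((575,185,44),yaw=-0.73)
save("wrist","w2")
E
```

```text
t 3.3 p [550.7 181.5  45.3] yaw -1.01 F [ 0.4 -0.3  0.2] open 0.009
  -> (575, 185, 44) [24.3 -3.9  1.3] rotz -0.28
```

View pics/w2.png

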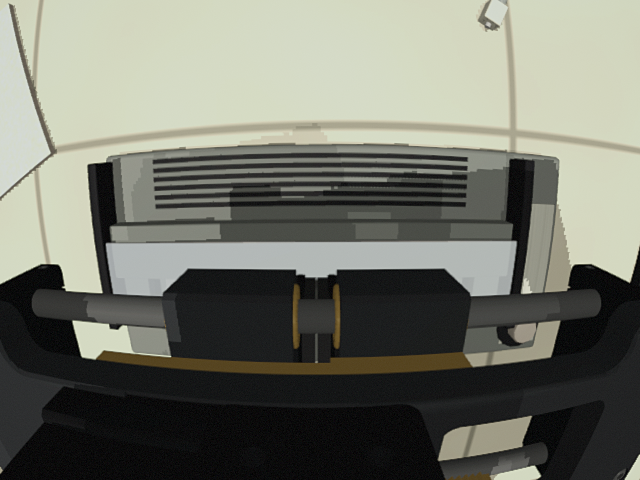

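```bash
python3 - <<'E'
from h import *
C=cam("wrist");print(onz("wrist",310,241.5,.038,C), onz("wrist",310,222,.033,C))
save("top","t2",(125,235,310,335),4.3);save("side","s2",(100,130,340,310),3)
E
```

```text
[0.5684268  0.18571238 0.038     ] [0.57822053 0.1855923  0.033     ]
```

View pics/s2.png

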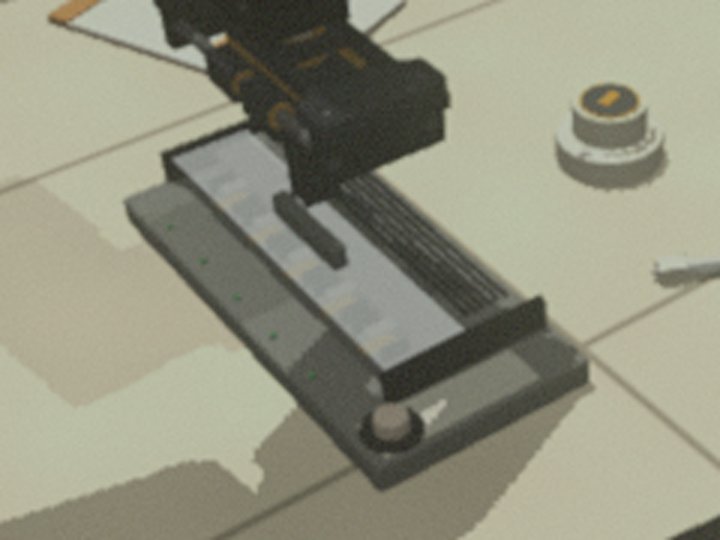

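```bash
python3 - <<'E'
from h import *
def sp(P): return ((proj("side",P)-[100,130])*3).round(0)
print("tcp",sp((.5507,.1815,.0453)),"tcp+20",sp((.5507,.1815,.0653)))
for d in(0,.013): print(d,"bar ends",sp((.5419+d,.2199,.053)),sp((.5419+d,.1499,.053)))
print("bayfront cover corners",sp((.5157+.0,.0455,.038)))
save("wrist","w2b",(150,220,480,400),2.4)
E
```

```text
tcp [323. 224.] tcp+20 [319. 197.]
0 bar ends [275. 189.] [338. 246.]
0.013 bar ends [294. 181.] [357. 238.]
bayfront cover corners [403. 384.]
```

View pics/t2.png

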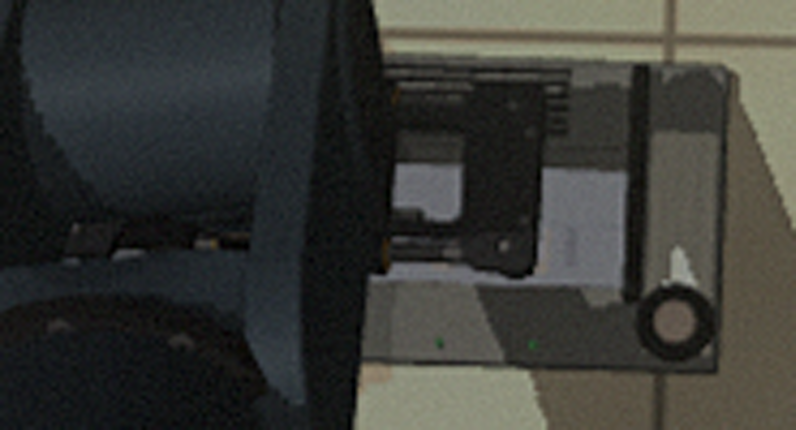

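View pics/w2b.png

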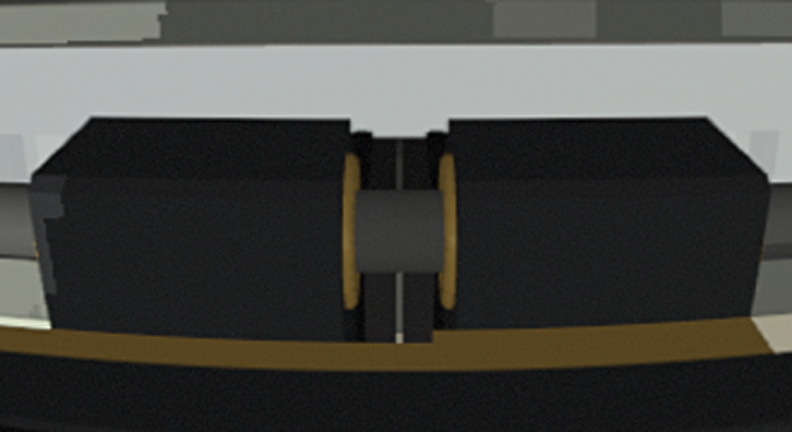

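```bash
python3 - <<'E'
from h import *
a=cv2.imread('pics/side0.png')
b=capture("side")[...,::-1]
A=np.hstack([cv2.resize(x[150:240,150:260],None,fx=3.6,fy=5,interpolation=cv2.INTER_CUBIC) for x in (a,b)])
cv2.imwrite('pics/cmp.png',A)
E
```

```text
(no output)
```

View pics/cmp.png

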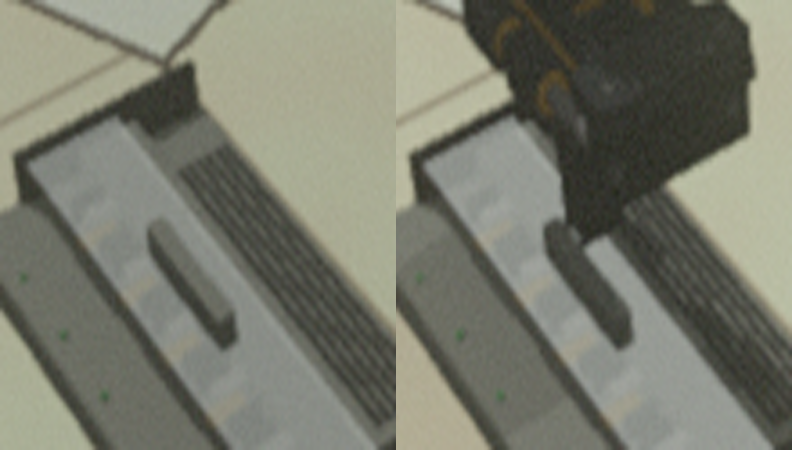

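play_rows(
  fingers=[255,255,255,255,255,255,255,255,255,255],
  linear=[
    [0,0,-30],
    [0,0,-30],
    [-45,-3,-30],
    [-45,-3,-30],
    [-45,-3,-30],
    [-45,-3,-15],
    [-45,-3,1],
    [-45,-3,1],
    [-45,-3,1],
    [-45,-3,1],
  ],
  rot=[
    [0,0,0],
    [0,0,0],
    [0,0,-0.3],
    [0,0,-0.3],
    [0,0,-0.3],
    [0,0,-0.3],
    [0,0,-0.3],
    [0,0,-0.3],
    [0,0,-0.3],
    [0,0,-0.3],
  ],
)

```text
time_s: 4.55
position: [0.5053, 0.1854, 0.0445]
tcp_rot: [[1.0, -0.012, 0.001], [-0.012, -1.0, 0.0], [0.001, -0.0, -1.0]]
force: [0.4, 0.3, -0.1]
opening: 0.007
```

```bash
python3 - <<'E'
from h import *
go((575,185,44),yaw=-0.73)
save("side","s3",(150,150,260,240),6);save("wrist","w3")
E
```

```text
t 4.55 p [505.3 185.4  44.5] yaw -0.71 F [ 0.4  0.3 -0.1] open 0.007
  -> (575, 185, 44) [69.7 -0.5  0.5] rotz 0.02
```

View pics/s3.png

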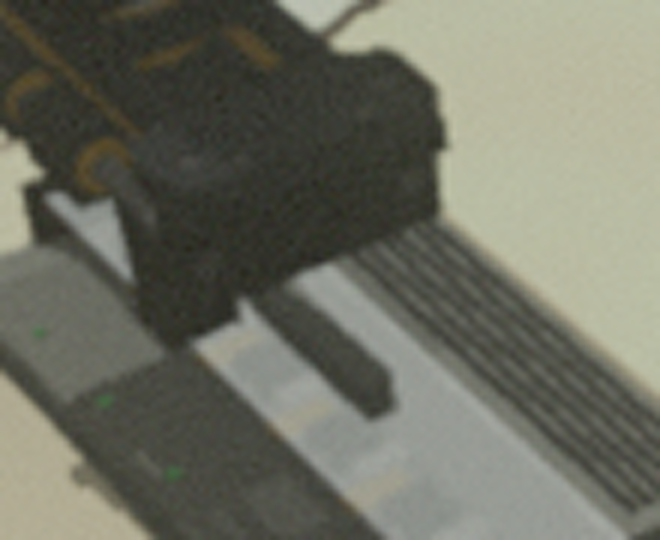

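View pics/w3.png

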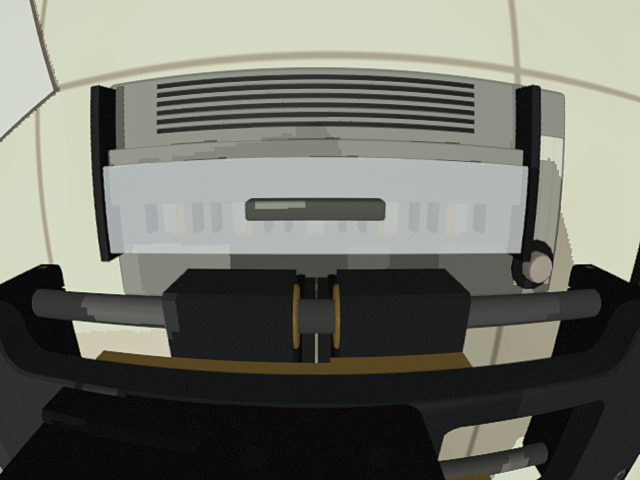

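play_rows(
  fingers=[255,255,255,255,255,255,255,255],
  linear=[
    [10,0,0],
    [18,0,0],
    [22,0,0],
    [26,0,0],
    [30,0,0],
    [34,0,0],
    [38,0,0],
    [38,0,0],
  ],
  rot=[
    [0,0,0],
    [0,0,0],
    [0,0,0],
    [0,0,0],
    [0,0,0],
    [0,0,0],
    [0,0,0],
    [0,0,0],
  ],
)

```text
time_s: 5.45
position: [0.5431, 0.1848, 0.0441]
tcp_rot: [[1.0, -0.012, 0.001], [-0.012, -1.0, 0.0], [0.001, -0.0, -1.0]]
force: [-0.1, 0.2, 0.1]
opening: 0.003
```

```bash
python3 - <<'E'
from h import *
go((575,185,44),yaw=-0.73)
save("side","s4",(150,150,260,240),6)
E
```

```text
t 5.45 p [543.1 184.8  44.1] yaw -0.71 F [-0.1  0.2  0.1] open 0.003
  -> (575, 185, 44) [31.9 -0.6  0.1] rotz 0.02
```

View pics/s4.png

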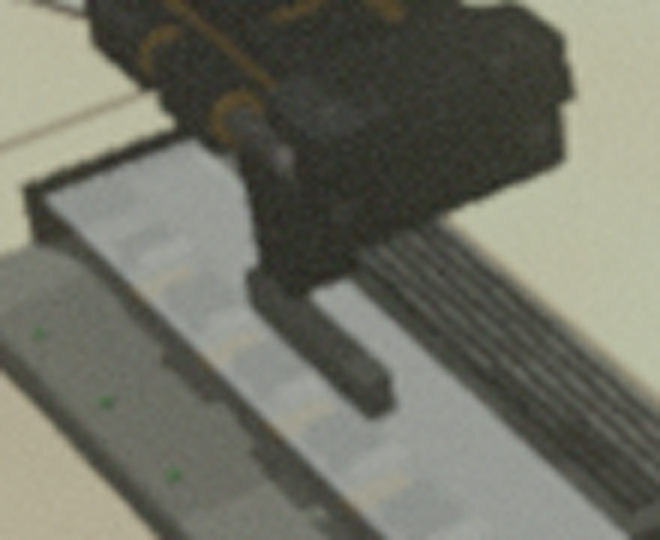

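```bash
python3 - <<'E'
from h import *
f=lambda P:((proj("side",P)-[150,150])*6).round(0)
for z in(.044,.055,.065): print(z,f((.5431,.1848,z)),[f((.5431+a,.1848+b,z)).tolist() for a,b in((-.0095,-.013),(.0095,-.013),(-.0095,.013))])
print("bar",[f((.5419+a,.1849+b,.053)).tolist() for a,b in((-.005,-.035),(.005,-.035),(-.005,.035),(.005,.035))])
E
```

```text
0.044 [318. 337.] [[313.0, 371.0], [370.0, 346.0], [267.0, 328.0]]
0.055 [314. 307.] [[309.0, 341.0], [366.0, 316.0], [262.0, 298.0]]
0.065 [310. 279.] [[304.0, 313.0], [362.0, 288.0], [257.0, 270.0]]
bar [[360.0, 380.0], [390.0, 366.0], [234.0, 264.0], [264.0, 251.0]]
```

```bash
python3 - <<'E'
from h import *
f=lambda P:((proj("side",P)-[150,150])*6).round(0)
for z in(.0445,.055,.065,.075): print(z,f((.5053,.1854,z)),[f((.5053+a,.1854+b,z)).tolist() for a,b in((-.0095,-.013),(.0095,-.013),(-.0095,.013))])
C=cam("wrist");print(proj("wrist",(.5431,.1848,.0441),C),proj("wrist",(.5431,.1848,.063),C),proj("wrist",(.5526,.1848,.0441),C))
save("side","s5",(100,90,300,240),4)
E
```

```text
0.0445 [202. 385.] [[196.0, 421.0], [255.0, 395.0], [150.0, 376.0]]
0.055 [197. 356.] [[190.0, 392.0], [250.0, 366.0], [145.0, 347.0]]
0.065 [192. 329.] [[185.0, 364.0], [245.0, 338.0], [139.0, 319.0]]
0.075 [187. 300.] [[180.0, 336.0], [240.0, 310.0], [133.0, 291.0]]
[318.37577764 277.44666413] [318.5630818  290.17179677] [318.1909583  260.47683875]
```

View pics/s5.png

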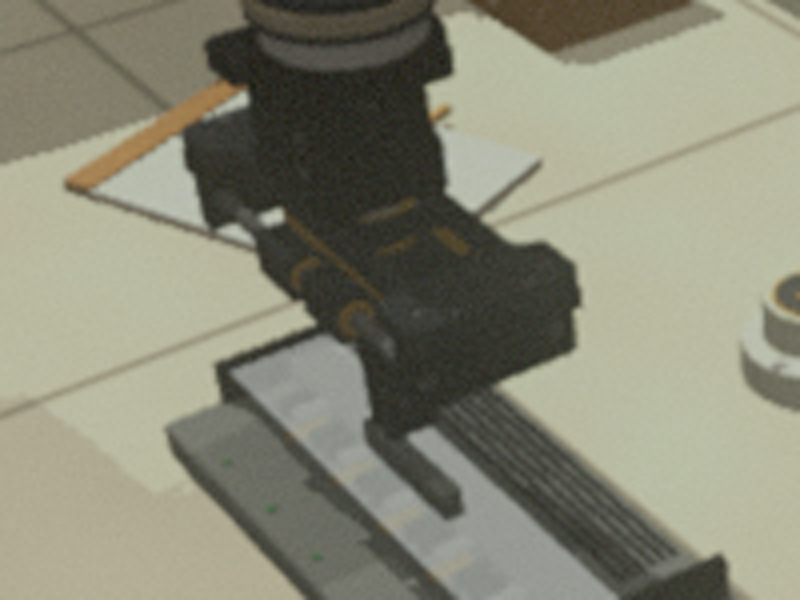

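play_rows(
  fingers=[255,255,255,255,255,255],
  linear=[
    [0,0,-20],
    [-48,0,-20],
    [-48,0,-20],
    [-48,0,0],
    [-48,0,8],
    [-48,0,8],
  ],
  rot=[
    [0,0,0],
    [0,0,0],
    [0,0,0],
    [0,0,0],
    [0,0,0],
    [0,0,0],
  ],
)

```text
time_s: 6.15
position: [0.4929, 0.1853, 0.0349]
tcp_rot: [[1.0, -0.012, -0.004], [-0.012, -1.0, -0.001], [-0.004, 0.001, -1.0]]
force: [-0.1, 0.1, 0.3]
opening: 0.01
```

```bash
python3 - <<'E'
from h import *
go((495,185,20),yaw=-0.73)
save("side","s6",(120,130,270,242),5)
f=lambda P:((proj("side",P)-[120,130])*5).round(0)
p=bot.read_state()["position"]
print(f(p),f(p+[0,0,.02]))
E
```

```text
t 6.15 p [492.9 185.3  34.9] yaw -0.7 F [-0.1  0.1  0.3] open 0.01
  -> (495, 185, 20) [ 2.1  0.2 14.9] rotz 0.03
[293. 455.] [284. 409.]
```

View pics/s6.png

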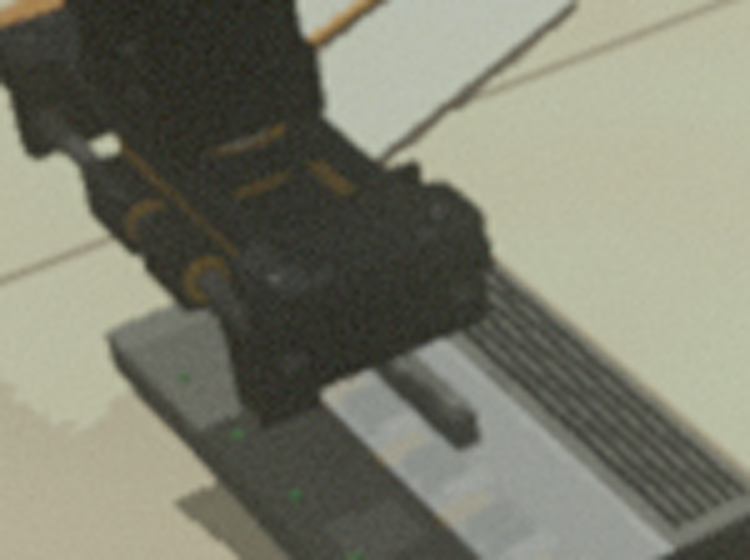

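```bash
python3 - <<'E'
from h import *
f=lambda P:((proj("side",P)-[120,130])*5).round(0)
p=np.array([.4929,.1853,.0349])
for z in (.03,.05,.07,.1): print(z,[f(p+[a,b,z]).tolist() for a in(-.037,.037) for b in(-.095,.095)])
im=capture("side")[...,::-1][130:242,120:270];im=cv2.resize(im,None,fx=5,fy=5,interpolation=cv2.INTER_CUBIC)
im=np.clip(im.astype(float)*3,0,255).astype(np.uint8);cv2.imwrite("pics/s7.png",im)
w=capture("wrist")[...,::-1];w=np.clip(w.astype(float)*2.5,0,255).astype(np.uint8);cv2.imwrite("pics/w7.png",w)
E
```

```text
0.03 [[322.0, 583.0], [48.0, 297.0], [525.0, 486.0], [239.0, 222.0]]
0.05 [[313.0, 534.0], [36.0, 250.0], [519.0, 438.0], [230.0, 176.0]]
0.07 [[303.0, 484.0], [23.0, 202.0], [513.0, 389.0], [220.0, 128.0]]
0.1 [[288.0, 406.0], [4.0, 127.0], [503.0, 312.0], [206.0, 54.0]]
```

View pics/s7.png

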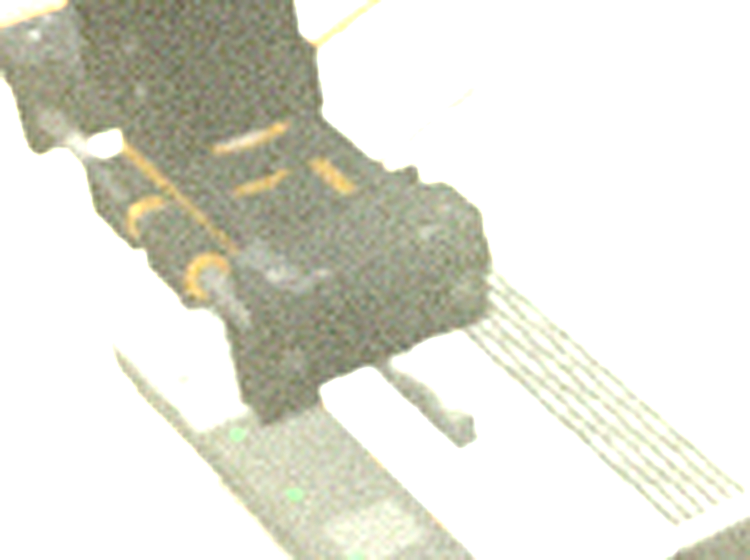

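View pics/w7.png

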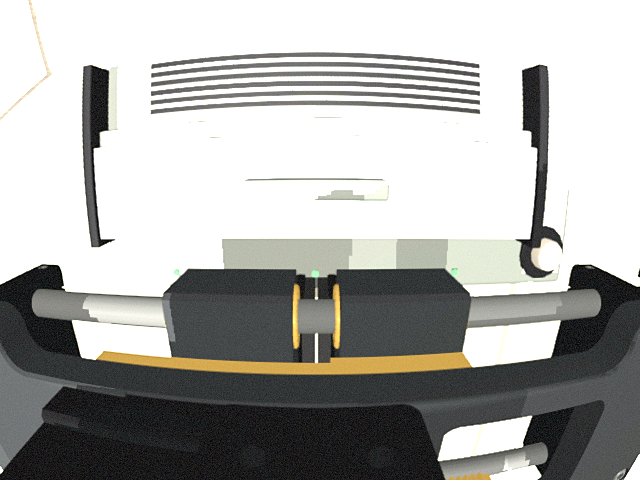

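```bash
python3 - <<'E'
from h import *
f=lambda P:((proj("side",P)-[120,130])*5).round(0)
for q in ((.4927,.2701,.02),(.4924,.2278,.02),(.4918,.1856,.02),(.4911,.1433,.02)): print(f(q),proj("wrist",q).round(1))
p=np.array([.4929,.1853,.0349]);print(proj("wrist",p),proj("wrist",p+[-.0095,0,0]),proj("wrist",p+[.0095,0,0]))
E
```

```text
[181. 373.] [179.1 272.6]
[237. 430.] [246.1 273.3]
[294. 491.] [318.  273.8]
[355. 555.] [389.9 273.7]
[318.64753827 280.66978773] [318.81677449 296.89386508] [318.46970505 263.92221644]
```

```bash
python3 - <<'E'
from h import *
for z in (.035,.045,.055,.065,.075,.085):print(z,proj("wrist",(.5024,.1853,z)).round(1),proj("wrist",(.4834,.1853,z)).round(1))
a=cv2.imread('pics/w7.png');cv2.imwrite('pics/w7c.png',cv2.resize(a[255:370,260:380],None,fx=5,fy=5,interpolation=cv2.INTER_CUBIC))
E
```

```text
0.035 [318.5 264. ] [318.8 297. ]
0.045 [318.6 269.8] [318.9 304.1]
0.055 [318.7 276.2] [319.1 312. ]
0.065 [318.8 283.3] [319.2 320.7]
0.075 [318.9 291.3] [319.3 330.4]
0.085 [319.1 300.2] [319.5 341.1]
```

View pics/w7c.png

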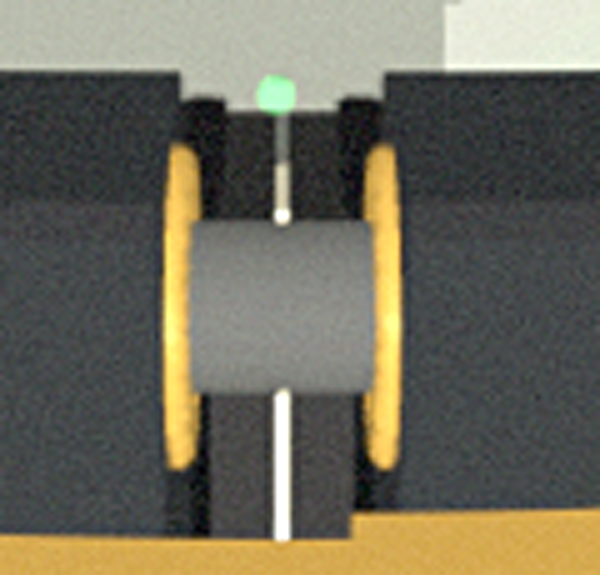

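play_rows(
  fingers=[255,255,255,255],
  linear=[
    [0,0,4],
    [0,0,8],
    [0,0,12],
    [0,0,12],
  ],
  rot=[
    [0,0,0],
    [0,0,0],
    [0,0,0],
    [0,0,0],
  ],
)

```text
time_s: 6.7
position: [0.4938, 0.1853, 0.0235]
tcp_rot: [[1.0, -0.012, -0.001], [-0.012, -1.0, -0.0], [-0.001, 0.0, -1.0]]
force: [-0.5, 0.3, 0.9]
opening: 0.004
```

play_rows(
  fingers=[255,255,255],
  linear=[
    [0,0,2],
    [0,0,4],
    [0,0,4],
  ],
  rot=[
    [0,0,0],
    [0,0,0],
    [0,0,0],
  ],
)

```text
time_s: 7.0
position: [0.4942, 0.1854, 0.0198]
tcp_rot: [[1.0, -0.012, -0.0], [-0.012, -1.0, -0.0], [-0.0, 0.0, -1.0]]
force: [0.5, -0.4, -0.3]
opening: 0.002
```

```bash
python3 - <<'E'
from h import *
go((495,185,20),yaw=-0.73)
save("side","s8",(120,130,270,242),5)
save("wrist","w8",(220,200,420,370),3.5)
E
```

```text
t 7.0 p [494.2 185.4  19.8] yaw -0.7 F [ 0.5 -0.4 -0.3] open 0.002
  -> (495, 185, 20) [ 0.9  0.4 -0.2] rotz 0.03
```

View pics/s8.png

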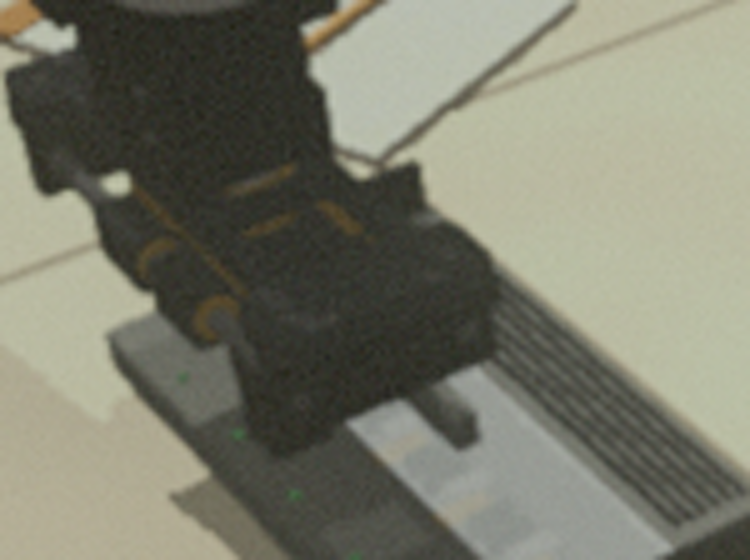

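View pics/w8.png

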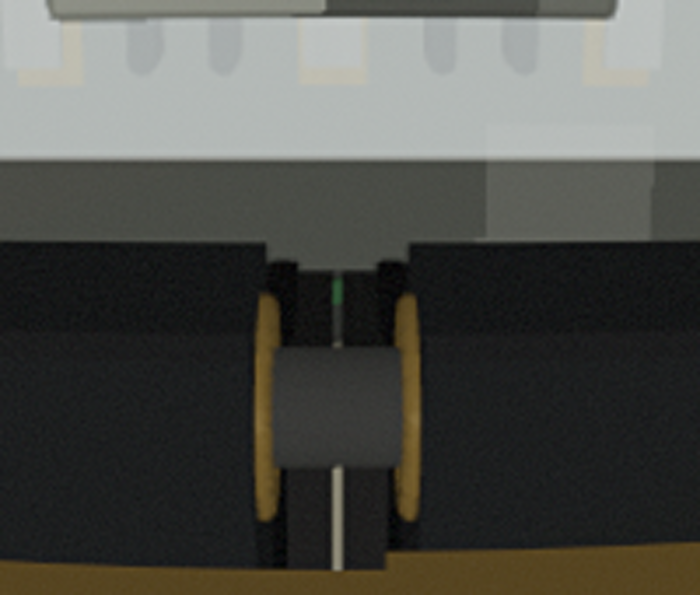

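play_rows(
  fingers=[255,255,255,255],
  linear=[
    [0,0,3],
    [0,0,6],
    [0,0,8],
    [0,0,8],
  ],
  rot=[
    [0,0,0],
    [0,0,0],
    [0,0,0],
    [0,0,0],
  ],
)

```text
time_s: 7.5
position: [0.494, 0.1854, 0.0116]
tcp_rot: [[1.0, -0.012, -0.001], [-0.012, -1.0, -0.0], [-0.001, 0.0, -1.0]]
force: [-0.3, 0.0, -0.7]
opening: 0.009
```

play_rows(
  fingers=[255,255,255],
  linear=[
    [0,0,2],
    [0,0,4],
    [0,0,4],
  ],
  rot=[
    [0,0,0],
    [0,0,0],
    [0,0,0],
  ],
)

```text
time_s: 7.8
position: [0.4941, 0.1854, 0.0078]
tcp_rot: [[1.0, -0.012, -0.0], [-0.012, -1.0, -0.0], [-0.0, 0.0, -1.0]]
force: [0.3, 0.4, -0.6]
opening: 0.006
```

play_rows(
  fingers=[255,255,255],
  linear=[
    [0,0,2],
    [0,0,3],
    [0,0,3],
  ],
  rot=[
    [0,0,0],
    [0,0,0],
    [0,0,0],
  ],
)

```text
time_s: 8.1
position: [0.4942, 0.1854, 0.0049]
tcp_rot: [[1.0, -0.012, -0.0], [-0.012, -1.0, -0.0], [-0.0, 0.0, -1.0]]
force: [-0.4, -0.1, -0.6]
opening: 0.008
```

play_rows(
  fingers=[255,255,255],
  linear=[
    [0,0,2],
    [0,0,3],
    [0,0,3],
  ],
  rot=[
    [0,0,0],
    [0,0,0],
    [0,0,0],
  ],
)

```text
time_s: 8.4
position: [0.4941, 0.1854, 0.0019]
tcp_rot: [[1.0, -0.012, -0.0], [-0.012, -1.0, -0.0], [-0.0, 0.0, -1.0]]
force: [-0.5, -0.4, -0.4]
opening: 0.01
```

play_rows(
  fingers=[255,255,255],
  linear=[
    [0,0,1],
    [0,0,2],
    [0,0,2],
  ],
  rot=[
    [0,0,0],
    [0,0,0],
    [0,0,0],
  ],
)

```text
time_s: 8.7
position: [0.4942, 0.1854, -0.0001]
tcp_rot: [[1.0, -0.012, -0.0], [-0.012, -1.0, -0.0], [-0.0, 0.0, -1.0]]
force: [-0.1, -0.5, 0.1]
opening: 0.005
```

```bash
python3 - <<'E'
from h import *
go((495,185,20),yaw=-0.73)
save("side","s9",(120,130,270,242),5)
save("top","t9",(125,235,310,335),4.3)
E
```

```text
t 8.7 p [ 4.942e+02  1.854e+02 -1.000e-01] yaw -0.7 F [-0.1 -0.5  0.1] open 0.005
  -> (495, 185, 20) [  0.8   0.4 -20.1] rotz 0.03
```

View pics/s9.png

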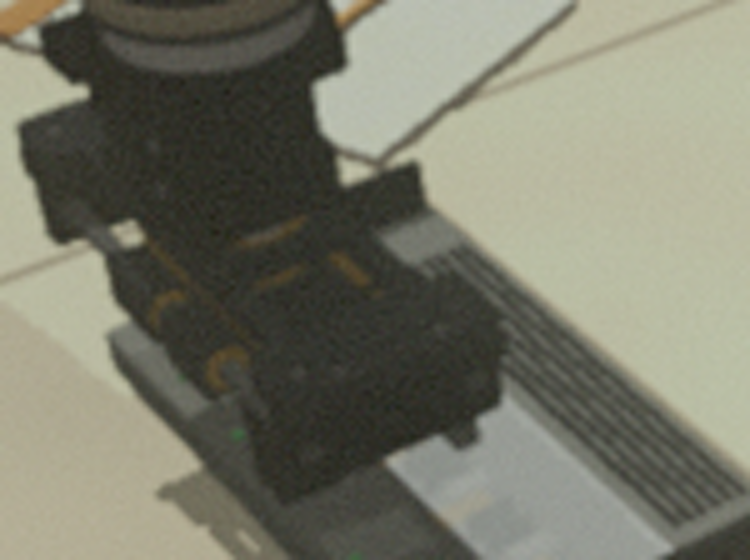

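play_rows(
  fingers=[255,255,255],
  linear=[
    [0,0,1],
    [0,0,2],
    [0,0,2],
  ],
  rot=[
    [0,0,0],
    [0,0,0],
    [0,0,0],
  ],
)

```text
time_s: 9.1
position: [0.4942, 0.1854, -0.0021]
tcp_rot: [[1.0, -0.012, -0.0], [-0.012, -1.0, -0.0], [-0.0, 0.0, -1.0]]
force: [0.0, -0.0, 0.7]
opening: 0.004
```

play_rows(
  fingers=[255,255,255],
  linear=[
    [0,0,1],
    [0,0,2],
    [0,0,2],
  ],
  rot=[
    [0,0,0],
    [0,0,0],
    [0,0,0],
  ],
)

```text
time_s: 9.4
position: [0.4942, 0.1854, -0.0041]
tcp_rot: [[1.0, -0.012, -0.0], [-0.012, -1.0, -0.0], [-0.0, 0.0, -1.0]]
force: [0.3, 0.2, -0.0]
opening: 0.009
```

play_rows(
  fingers=[255,255,255],
  linear=[
    [0,0,1],
    [0,0,2],
    [0,0,2],
  ],
  rot=[
    [0,0,0],
    [0,0,0],
    [0,0,0],
  ],
)

```text
time_s: 9.7
position: [0.4944, 0.1855, -0.0051]
tcp_rot: [[1.0, -0.012, 0.0], [-0.012, -1.0, 0.0], [0.0, -0.0, -1.0]]
force: [-1.4, 0.0, 6.8]
opening: 0.007
```

play_rows(
  fingers=[255,255,255,255,255,255,255,255,255,255,255,255],
  linear=[
    [0,0,-12],
    [0,0,-25],
    [0,0,-25],
    [15,0,-25],
    [25,0,-25],
    [31,0,-25],
    [37,0,-25],
    [43,0,-25],
    [49,0,-25],
    [55,0,-25],
    [61,0,-25],
    [61,0,-25],
  ],
  rot=[
    [0,0,0],
    [0,0,0],
    [0,0,0],
    [0,0,0],
    [0,0,0],
    [0,0,0],
    [0,0,0],
    [0,0,0],
    [0,0,0],
    [0,0,0],
    [0,0,0],
    [0,0,0],
  ],
)

```text
time_s: 10.9
position: [0.5568, 0.1847, 0.019]
tcp_rot: [[1.0, -0.012, 0.002], [-0.012, -1.0, 0.0], [0.002, -0.0, -1.0]]
force: [-0.8, 0.4, 0.1]
opening: 0.01
```

```bash
python3 - <<'E'
from h import *
go((575,185,19),yaw=-0.73)
save("side","s10",(120,130,270,242),5)
E
```

```text
t 10.9 p [556.8 184.7  19. ] yaw -0.71 F [-0.8  0.4  0.1] open 0.01
  -> (575, 185, 19) [18.2 -0.6 -0. ] rotz 0.02
```

View pics/s10.png

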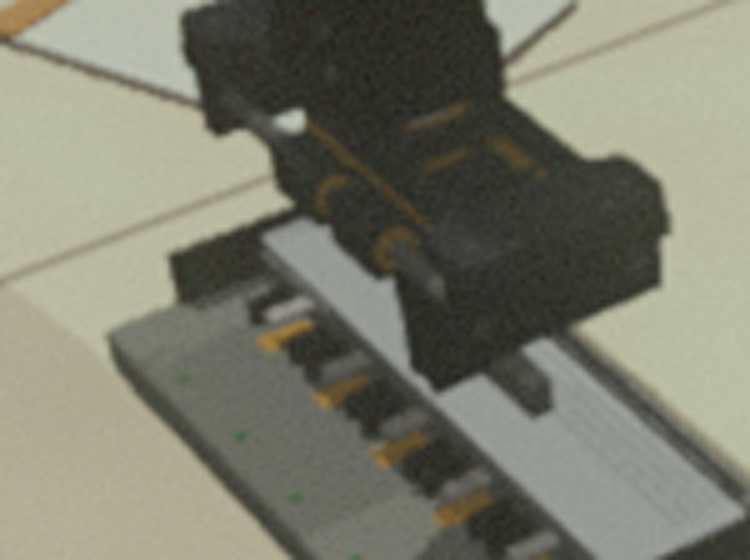

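play_rows(
  fingers=[255,255,255,255,255],
  linear=[
    [5,0,0],
    [10,0,0],
    [15,0,0],
    [18,0,0],
    [18,0,0],
  ],
  rot=[
    [0,0,0],
    [0,0,0],
    [0,0,0],
    [0,0,0],
    [0,0,0],
  ],
)

```text
time_s: 11.45
position: [0.5744, 0.1845, 0.0191]
tcp_rot: [[1.0, -0.012, 0.002], [-0.012, -1.0, 0.0], [0.002, -0.0, -1.0]]
force: [-0.5, 0.2, -0.2]
opening: 0.008
```

play_rows(
  fingers=[255,255,255],
  linear=[
    [2,0,0],
    [4,0,0],
    [4,0,0],
  ],
  rot=[
    [0,0,0],
    [0,0,0],
    [0,0,0],
  ],
)

```text
time_s: 11.75
position: [0.5749, 0.1844, 0.019]
tcp_rot: [[1.0, -0.012, -0.005], [-0.012, -1.0, -0.0], [-0.005, 0.0, -1.0]]
force: [-4.7, -0.6, 3.8]
opening: 0.002
```

```bash
python3 - <<'E'
from h import *
go((565,185,60),(490,-165,110),yaw=-0.73)
E
```

```text
t 11.75 p [574.9 184.4  19. ] yaw -0.7 F [-4.7 -0.6  3.8] open 0.002
  -> (565, 185, 60) [ -9.9  -0.5 -41. ] rotz 0.03
  -> (490, -165, 110) [-80.7 350.4 -91. ] rotz 0.03
```

play_rows(
  fingers=[255,255,255,255,130,130,130,130,130,130,130,130,130,130,130],
  linear=[
    [-10,0,0],
    [-10,0,-45],
    [-10,0,-90],
    [-81,350,-91],
    [-81,350,-91],
    [-81,350,-91],
    [-81,350,-91],
    [-81,350,-91],
    [-81,350,-91],
    [-81,350,-91],
    [-81,350,-91],
    [-81,350,-91],
    [-81,350,-91],
    [-81,350,-91],
    [-81,350,-91],
  ],
  rot=[
    [0,0,0],
    [0,0,0],
    [0,0,0],
    [0,0,0],
    [0,0,0],
    [0,0,0],
    [0,0,0],
    [0,0,0],
    [0,0,0],
    [0,0,0],
    [0,0,0],
    [0,0,0],
    [0,0,0],
    [0,0,0],
    [0,0,0],
  ],
)

```text
time_s: 13.25
position: [0.4922, -0.1629, 0.11]
tcp_rot: [[1.0, -0.01, -0.0], [-0.01, -1.0, 0.0], [-0.0, -0.0, -1.0]]
force: [0.4, 0.0, 0.5]
opening: 0.488
```

```bash
cat >> h.py <<'E'
def cells(n="wrist",z=.0172,thr=120,amin=60,amax=900,box=None,im=None,show=True):
    C=cam(n)
    if im is None: im=capture(n)[...,::-1].copy()
    g=cv2.cvtColor(im,cv2.COLOR_BGR2GRAY);sat=cv2.cvtColor(im,cv2.COLOR_BGR2HSV)[...,1]
    m=((g>thr)&(sat<60)).astype(np.uint8)*255
    k,l,st,ce=cv2.connectedComponentsWithStats(m);out=[]
    for i in range(1,k):
        if amin<st[i,4]<amax and .7<st[i,2]/st[i,3]<1.4 and st[i,4]>.6*st[i,2]*st[i,3]:
            w=onz(n,*ce[i],z,C)
            out.append(w)
            if show:print("blob",ce[i].round(1),st[i,2:],(w*1000).round(1))
    return im,out
E
python3 - <<'E'
from h import *
go((490,-165,110),yaw=-0.73)
im,_=cells();cv2.imwrite("pics/w11.png",im)
E
```

```text
t 13.25 p [ 492.2 -162.9  110. ] yaw -0.55 F [0.4 0.  0.5] open 0.488
  -> (490, -165, 110) [-2.2  2.1  0. ] rotz 0.18
blob [364.   96.9] [ 31  31 783] [ 601.3 -198.5   17.2]
blob [277.6 158.2] [ 32  32 797] [ 554.9 -133.2   17.2]
blob [353.5 166.1] [ 32  31 720] [ 548.3 -190.4   17.2]
blob [344.5 237.3] [ 27  26 484] [ 493.2 -183.7   17.2]
```

View pics/w11.png

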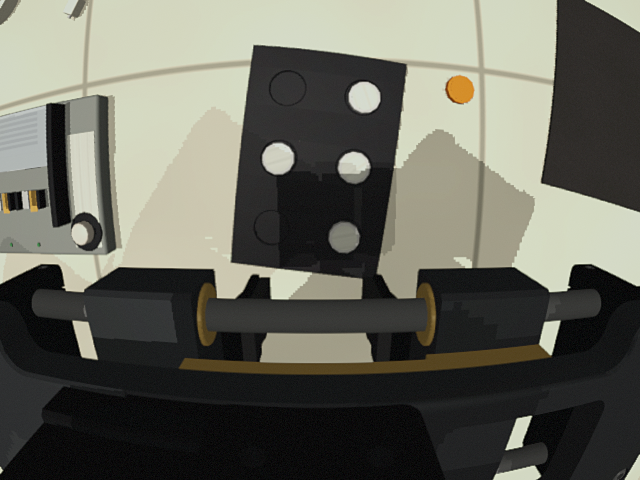

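```bash
python3 - <<'E'
from h import *
go((554,-133,30),(554,-133,-12),yaw=-0.73)
E
```

```text
t 13.3 p [ 492.2 -163.1  110. ] yaw -0.56 F [ 0.5 -0.4 -0.4] open 0.489
  -> (554, -133, 30) [ 61.5 -30.7  80. ] rotz 0.17
  -> (554, -133, -12) [ 61.5 -30.7 122. ] rotz 0.17
```

play_rows(
  fingers=[130,130,130,130,130,130,130,130],
  linear=[
    [61.5,-30.7,0],
    [61.5,-30.7,40],
    [61.5,-30.7,80],
    [61.5,-30.7,105],
    [61.5,-30.7,115],
    [61.5,-30.7,121.5],
    [61.5,-30.7,121.5],
    [61.5,-30.7,121.5],
  ],
  rot=[
    [0,0,0.2],
    [0,0,0.2],
    [0,0,0.2],
    [0,0,0.2],
    [0,0,0.2],
    [0,0,0.2],
    [0,0,0.2],
    [0,0,0.2],
  ],
)

```text
time_s: 14.1
position: [0.5548, -0.135, -0.0103]
tcp_rot: [[1.0, -0.016, 0.002], [-0.016, -1.0, -0.001], [0.002, 0.001, -1.0]]
force: [0.2, 0.2, -0.2]
opening: 0.492
```

```bash
python3 - <<'E'
from h import *
go((554,-133,-12),yaw=-0.73)
im,_=cells();cv2.imwrite("pics/w12.png",im)
E
```

```text
t 14.1 p [ 554.8 -135.   -10.3] yaw -0.9 F [ 0.2  0.2 -0.2] open 0.492
  -> (554, -133, -12) [-0.8 -2.   1.7] rotz -0.17
```

View pics/w12.png

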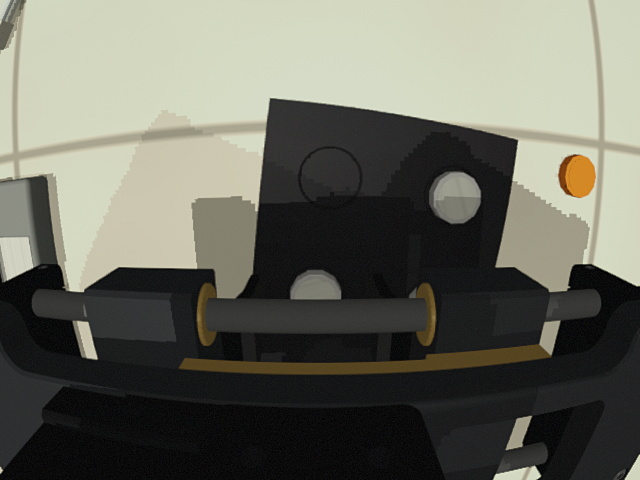

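play_rows(
  fingers=[130,255,255,255,255,255,255],
  linear=[
    [0,-1.5,1.2],
    [0,-1.5,1.2],
    [0,-1.5,1.2],
    [0,-1.5,1.2],
    [0,-1.5,1.2],
    [0,-1.5,1.2],
    [0,-1.5,1.2],
  ],
  rot=[
    [0,0,-0.2],
    [0,0,-0.2],
    [0,0,-0.2],
    [0,0,-0.2],
    [0,0,-0.2],
    [0,0,-0.2],
    [0,0,-0.2],
  ],
)

```text
time_s: 14.85
position: [0.5541, -0.1334, -0.0124]
tcp_rot: [[1.0, -0.012, 0.0], [-0.012, -1.0, -0.0], [0.0, 0.0, -1.0]]
force: [-0.1, -0.7, 2.1]
opening: 0.258
```

```bash
python3 - <<'E'
from h import *
go((554,-133,-12),yaw=-0.73)
E
```

```text
t 14.85 p [ 554.1 -133.4  -12.4] yaw -0.7 F [-0.1 -0.7  2.1] open 0.258
  -> (554, -133, -12) [-0.1 -0.4 -0.4] rotz 0.03
```

play_rows(
  fingers=[255,255,255,255,255,255],
  linear=[
    [0,0,-5],
    [0,0,-15],
    [0,0,-35],
    [0,0,-60],
    [0,0,-60],
    [0,0,-60],
  ],
  rot=[
    [0,0,0],
    [0,0,0],
    [0,0,0],
    [0,0,0],
    [0,0,0],
    [0,0,0],
  ],
)

```text
time_s: 15.45
position: [0.5541, -0.133, 0.0482]
tcp_rot: [[1.0, -0.012, 0.001], [-0.012, -1.0, -0.0], [0.001, 0.0, -1.0]]
force: [-0.6, -0.5, -0.1]
opening: 0.26
```

```bash
python3 - <<'E'
from h import *
go((492,186,48),yaw=-0.73)
im,_=cells();cv2.imwrite("pics/w13.png",im[200:400,160:480].repeat(2,0).repeat(2,1))
save("side","s13")
E
```

```text
t 15.45 p [ 554.1 -133.    48.2] yaw -0.7 F [-0.6 -0.5 -0.1] open 0.26
  -> (492, 186, 48) [-6.600e+01 -3.182e+02  2.000e-01] rotz 0.03
blob [426.4 183.2] [ 34  36 893] [ 602.7 -199.4   17.2]
```

View pics/w13.png

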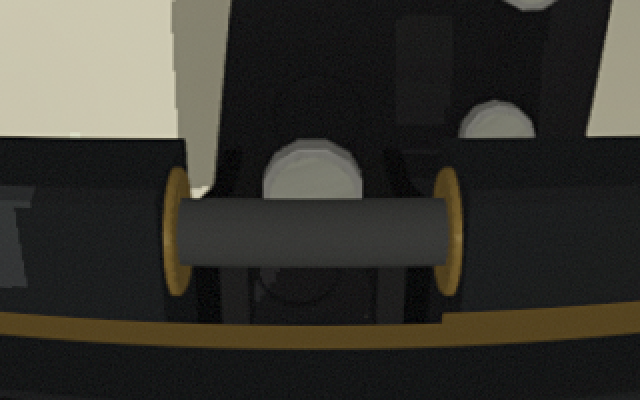

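View pics/s13.png

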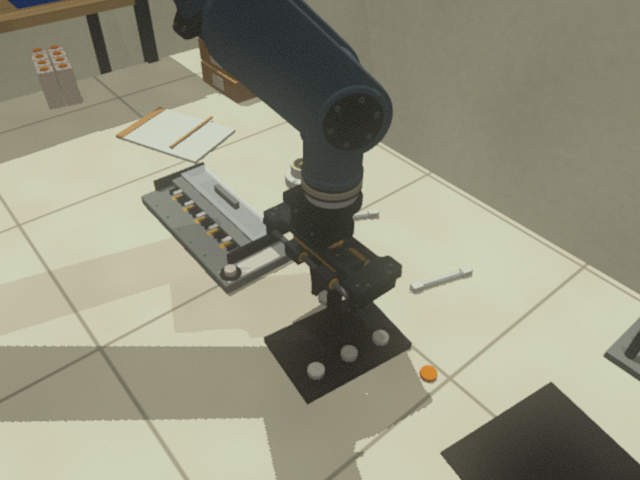

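```bash
python3 - <<'E'
from h import *
for v in (269,270): print(onz("wrist",316.5,v,.0774))
print(onz("wrist",292,297,.0774),onz("wrist",341,297,.0774))
E
```

```text
[ 0.56840525 -0.13188374  0.0774    ]
[ 0.56793558 -0.13187829  0.0774    ]
[ 0.5549995  -0.12050671  0.0774    ] [ 0.55474499 -0.14294624  0.0774    ]
```

```bash
cat >> h.py <<'E'
CT=np.array([552.7,166.8]);CY=-0.73
def ch(cx,cy,z):
    a=np.radians(CY);return (CT[0]+cx*np.cos(a)-cy*np.sin(a),CT[1]+cx*np.sin(a)+cy*np.cos(a),z)
BY=[102,60,18,-24,-66]
E
python3 - <<'E'
from h import *
go(ch(-42,-67.1,60),ch(-42,-67.1,-1),yaw=-0.73)
E
```

```text
t 15.55 p [ 553.2 -132.7   46.8] yaw -0.7 F [ 0.5 -0.5 -0. ] open 0.254
  -> (np.float64(509.8485173990806), np.float64(100.24054958983587), 60) [ -46.1 -232.4  -13.2] rotz 0.03
  -> (np.float64(509.8485173990806), np.float64(100.24054958983587), -1) [ -46.1 -232.4   47.8] rotz 0.03
```

play_rows(
  fingers=[255,255,255,255,255,255,255,255,255,255,255],
  linear=[
    [-5,-30,-13],
    [-46,-232,-13],
    [-46,-232,-13],
    [-46,-232,-13],
    [-46,-232,-13],
    [-46,-232,-13],
    [-46,-232,-13],
    [-46,-232,15],
    [-46,-232,35],
    [-46,-232,40],
    [-46,-232,40],
  ],
  rot=[
    [0,0,0],
    [0,0,0],
    [0,0,0],
    [0,0,0],
    [0,0,0],
    [0,0,0],
    [0,0,0],
    [0,0,0],
    [0,0,0],
    [0,0,0],
    [0,0,0],
  ],
)

```text
time_s: 16.65
position: [0.5105, 0.0981, 0.0064]
tcp_rot: [[1.0, -0.014, -0.002], [-0.014, -1.0, -0.0], [-0.002, 0.0, -1.0]]
force: [0.5, -0.1, 0.7]
opening: 0.256
```

```bash
python3 - <<'E'
from h import *
go(ch(-42,-67.1,-1),yaw=-0.73)
im,_=cells();cv2.imwrite("pics/w14.png",im[170:370,160:480].repeat(2,0).repeat(2,1))
E
```

```text
t 16.65 p [510.5  98.1   6.4] yaw -0.82 F [ 0.5 -0.1  0.7] open 0.256
  -> (np.float64(509.8485173990806), np.float64(100.24054958983587), -1) [-0.7 -2.2  7.4] rotz -0.09
```

View pics/w14.png

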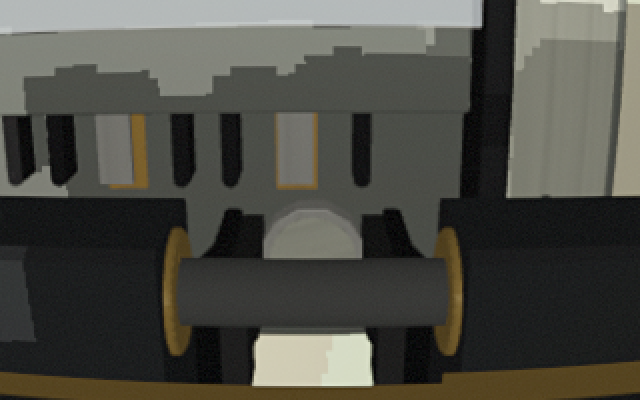

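```bash
python3 - <<'E'
from h import *
C=cam("wrist");q=lambda u,v,z:onz("wrist",160+u/2,170+v/2,z,C)*1000
for P in ((231,180,29.5),(361,180,29.5),(297,186,31.5),(277,186,31.5),(317,186,31.5),(313,250,36),(264,255,36),(362,255,36),(313,207,36)): print(P,q(P[0],P[1],P[2]/1000).round(1))
print([np.round(ch(x,y,0),1) for x,y in((-25,-66),(-25,-66-15.25),(-25,-66+15.25))])
E
```

```text
(231, 180, 29.5) [528.3 118.2  29.5]
(361, 180, 29.5) [527.9  87.8  29.5]
(297, 186, 31.5) [527.3 102.7  31.5]
(277, 186, 31.5) [527.3 107.4  31.5]
(317, 186, 31.5) [527.2  98.1  31.5]
(313, 250, 36) [513.1  99.2  36. ]
(264, 255, 36) [512.  110.6  36. ]
(362, 255, 36) [511.7  87.9  36. ]
(313, 207, 36) [523.6  99.1  36. ]
[array([526.9, 101.1,   0. ]), array([526.7,  85.9,   0. ]), array([527.1, 116.4,   0. ])]
```

play_rows(
  fingers=[255,255,255,255,150,150,150],
  linear=[
    [-0.7,-3.7,3],
    [-0.7,-3.7,6],
    [-0.7,-3.7,8],
    [-0.7,-3.7,8],
    [-0.7,-3.7,8],
    [-0.7,-3.7,8],
    [-0.7,-3.7,8],
  ],
  rot=[
    [0,0,0],
    [0,0,0],
    [0,0,0],
    [0,0,0],
    [0,0,0],
    [0,0,0],
    [0,0,0],
  ],
)

```text
time_s: 17.4
position: [0.5102, 0.1032, -0.0005]
tcp_rot: [[1.0, -0.012, 0.0], [-0.012, -1.0, -0.0], [0.0, 0.0, -1.0]]
force: [0.1, -0.9, -0.6]
opening: 0.392
```

```bash
python3 - <<'E'
from h import *
go(ch(-42,-67.1,-1),yaw=-0.73)
im,_=cells();cv2.imwrite("pics/w15.png",im[170:370,160:480].repeat(2,0).repeat(2,1))
E
```

```text
t 17.4 p [ 5.102e+02  1.032e+02 -5.000e-01] yaw -0.7 F [ 0.1 -0.9 -0.6] open 0.392
  -> (np.float64(509.8485173990806), np.float64(100.24054958983587), -1) [-0.3  2.9  0.5] rotz 0.03
```

View pics/w15.png

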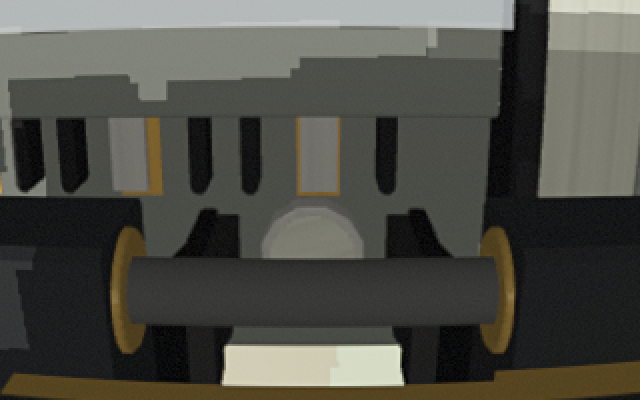

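play_rows(
  fingers=[150,150,205,205,205,205,205,205,205,205,205,205,205],
  linear=[
    [0,0,-14],
    [0,0,-14],
    [-26,1.3,-14],
    [-26,1.3,-14],
    [-26,1.3,-14],
    [-26,1.3,2.6],
    [-26,1.3,2.6],
    [-26,1.3,2.6],
    [-20,1.3,2.6],
    [-15,1.3,2.6],
    [-10,1.3,2.6],
    [-6,1.3,2.6],
    [-6,1.3,2.6],
  ],
  rot=[
    [0,0,0],
    [0,0,0],
    [0,0,0],
    [0,0,0],
    [0,0,0],
    [0,0,0],
    [0,0,0],
    [0,0,0],
    [0,0,0],
    [0,0,0],
    [0,0,0],
    [0,0,0],
    [0,0,0],
  ],
)

```text
time_s: 18.75
position: [0.5053, 0.1018, -0.003]
tcp_rot: [[1.0, -0.012, 0.002], [-0.012, -1.0, -0.0], [0.002, -0.0, -1.0]]
force: [0.3, 0.1, 0.7]
opening: 0.195
```

```bash
python3 - <<'E'
from h import *
go(ch(-42,-66,-3),yaw=-0.73)
im,_=cells();cv2.imwrite("pics/w16.png",im[170:370,160:480].repeat(2,0).repeat(2,1))
E
```

```text
t 18.75 p [505.3 101.8  -3. ] yaw -0.71 F [0.3 0.1 0.7] open 0.195
  -> (np.float64(509.8625320138001), np.float64(101.34046030920096), -3) [ 4.5  0.5 -0. ] rotz 0.02
```

View pics/w16.png

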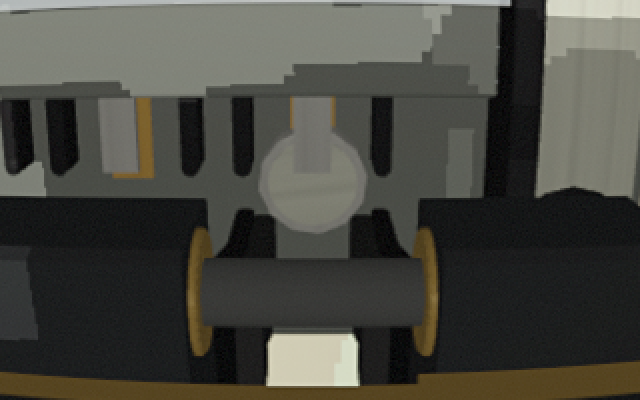

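play_rows(
  fingers=[205,205,205,205],
  linear=[
    [3,0,0],
    [6,0,0],
    [7,0,0],
    [7,0,0],
  ],
  rot=[
    [0,0,0],
    [0,0,0],
    [0,0,0],
    [0,0,0],
  ],
)

```text
time_s: 19.2
position: [0.5113, 0.1018, -0.0033]
tcp_rot: [[1.0, -0.012, 0.0], [-0.012, -1.0, -0.0], [0.0, 0.0, -1.0]]
force: [0.6, 0.1, 0.1]
opening: 0.196
```

play_rows(
  fingers=[205,205,205],
  linear=[
    [1,0,0],
    [2,0,0],
    [2,0,0],
  ],
  rot=[
    [0,0,0],
    [0,0,0],
    [0,0,0],
  ],
)

```text
time_s: 19.5
position: [0.5132, 0.1018, -0.0032]
tcp_rot: [[1.0, -0.012, 0.0], [-0.012, -1.0, -0.0], [0.0, 0.0, -1.0]]
force: [0.4, 0.4, -0.0]
opening: 0.196
```

```bash
python3 - <<'E'
from h import *
go(ch(-42,-66,-3),yaw=-0.73)
im,_=cells();cv2.imwrite("pics/w17.png",im[170:370,160:480].repeat(2,0).repeat(2,1))
E
```

```text
t 19.5 p [513.2 101.8  -3.2] yaw -0.7 F [ 0.4  0.4 -0. ] open 0.196
  -> (np.float64(509.8625320138001), np.float64(101.34046030920096), -3) [-3.4  0.5 -0.2] rotz 0.03
```

View pics/w17.png

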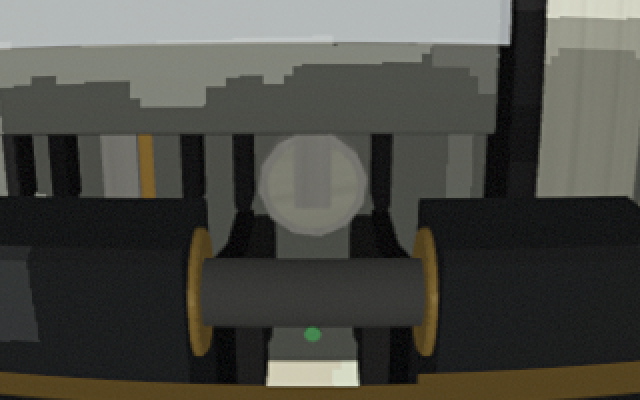

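play_rows(
  fingers=[205,205,205],
  linear=[
    [0.7,0,0],
    [1.5,0,0],
    [1.5,0,0],
  ],
  rot=[
    [0,0,0],
    [0,0,0],
    [0,0,0],
  ],
)

```text
time_s: 19.85
position: [0.5141, 0.1018, -0.0033]
tcp_rot: [[1.0, -0.012, -0.001], [-0.012, -1.0, 0.0], [-0.001, -0.0, -1.0]]
force: [-0.1, -0.1, 0.0]
opening: 0.193
```

play_rows(
  fingers=[205,205,205],
  linear=[
    [0.7,0,0],
    [1.5,0,0],
    [1.5,0,0],
  ],
  rot=[
    [0,0,0],
    [0,0,0],
    [0,0,0],
  ],
)

```text
time_s: 20.15
position: [0.5146, 0.1018, -0.0035]
tcp_rot: [[1.0, -0.012, -0.003], [-0.012, -1.0, 0.0], [-0.003, -0.0, -1.0]]
force: [-3.6, 0.4, 0.4]
opening: 0.196
```

play_rows(
  fingers=[205,205,205,205,205,205],
  linear=[
    [-5,0,0],
    [-10,0,0],
    [-20,0,-30],
    [-30,0,-60],
    [-30,0,-60],
    [-30,0,-60],
  ],
  rot=[
    [0,0,0],
    [0,0,0],
    [0,0,0],
    [0,0,0],
    [0,0,0],
    [0,0,0],
  ],
)

```text
time_s: 20.75
position: [0.4871, 0.1021, 0.0574]
tcp_rot: [[1.0, -0.012, 0.003], [-0.012, -1.0, -0.0], [0.003, 0.0, -1.0]]
force: [0.8, -0.5, 0.3]
opening: 0.194
```

```bash
python3 - <<'E'
from h import *
go(ch(-42,-66,-3),yaw=-0.73)
im,_=cells();cv2.imwrite("pics/w18.png",cv2.resize(im[130:270,180:460],None,fx=2.8,fy=2.8,interpolation=cv2.INTER_CUBIC))
E
```

```text
t 20.75 p [487.1 102.1  57.4] yaw -0.7 F [ 0.8 -0.5  0.3] open 0.194
  -> (np.float64(509.8625320138001), np.float64(101.34046030920096), -3) [22.8  0.5 60.4] rotz 0.03
blob [419.5 238.1] [ 28  29 609] [499.3  36.2  17.2]
```

View pics/w18.png

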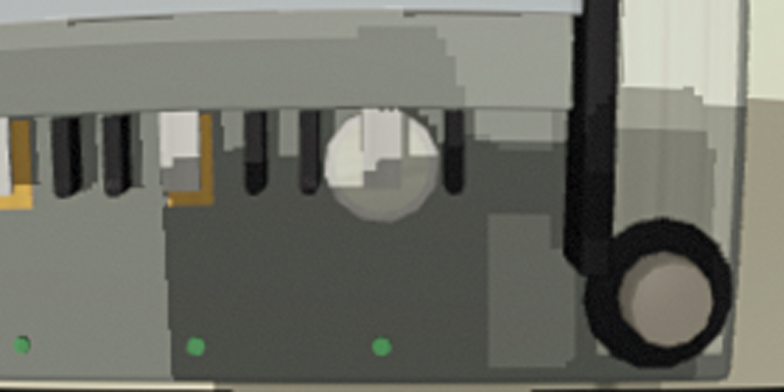

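```bash
python3 - <<'E'
from h import *
C=cam("wrist");q=lambda u,v,z:(onz("wrist",180+(u+.5)/2.8-.5,130+(v+.5)/2.8-.5,z,C)*1000).round(1)
print("cell",q(382.5,164.5,.0277),"rear",q(382,221.5,.0277),"led",q(381,346,.02),"noses",q(310,194,.0295),q(454,194,.0295),"led3",q(195,346,.02))
print(ch(-19.75,-66,0),ch(-61.4,-66,0))
E
```

```text
cell [532.1 102.7  27.7] rear [520.  102.9  27.7] led [490.6 103.5  20. ] noses [526.3 117.9  29.5] [525.9  87.8  29.5] led3 [491.  145.7  20. ]
(np.float64(532.1107261100487), np.float64(101.05698287510246), 0) (np.float64(490.4641065995428), np.float64(101.5876271506172), 0)
```

```bash
python3 - <<'E'
from h import *
go((490,-165,90),yaw=-0.73)
E
```

```text
t 20.8 p [486.7 102.1  56.7] yaw -0.7 F [ 0.7  0.3 -0.8] open 0.191
  -> (490, -165, 90) [  6.6 267.  -33.3] rotz 0.03
```

play_rows(
  fingers=[205,205,130,130,130,130,130,130,130],
  linear=[
    [6,20,-33],
    [6,267,-33],
    [6,267,-33],
    [6,267,-33],
    [6,267,-33],
    [6,267,-33],
    [6,267,-33],
    [6,267,-33],
    [6,267,-33],
  ],
  rot=[
    [0,0,0],
    [0,0,0],
    [0,0,0],
    [0,0,0],
    [0,0,0],
    [0,0,0],
    [0,0,0],
    [0,0,0],
    [0,0,0],
  ],
)

```text
time_s: 21.7
position: [0.4879, -0.1636, 0.0888]
tcp_rot: [[1.0, -0.012, -0.002], [-0.012, -1.0, 0.002], [-0.002, -0.002, -1.0]]
force: [-0.3, 0.3, 0.0]
opening: 0.49
```

```bash
python3 - <<'E'
from h import *
im,_=cells(thr=90);cv2.imwrite("pics/w19.png",im)
go((547,-190,30),(547,-190,-12),yaw=-0.73)
E
```

```text
blob [345.3 237.7] [ 34  33 832] [ 493.3 -183.2   17.2]
t 21.75 p [ 488.  -163.2   89. ] yaw -0.61 F [ 0.1 -0.4  0.4] open 0.491
  -> (547, -190, 30) [59.2 26.2 59. ] rotz 0.12
  -> (547, -190, -12) [ 59.2  26.2 101. ] rotz 0.12
```

View pics/w19.png

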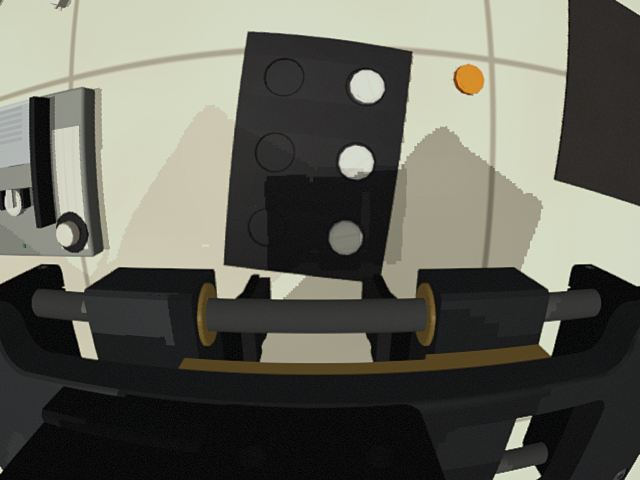

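play_rows(
  fingers=[130,130,130,130,130,130,130,130,130],
  linear=[
    [59,26,0],
    [59,26,30],
    [59,26,60],
    [59,26,85],
    [59,26,96],
    [59,26,98],
    [59,26,98],
    [59,26,98],
    [59,26,98],
  ],
  rot=[
    [0,0,0.1],
    [0,0,0.1],
    [0,0,0.1],
    [0,0,0.1],
    [0,0,0.1],
    [0,0,0.1],
    [0,0,0.1],
    [0,0,0.1],
    [0,0,0.1],
  ],
)

```text
time_s: 22.65
position: [0.5484, -0.192, -0.0069]
tcp_rot: [[1.0, -0.014, 0.002], [-0.014, -1.0, -0.001], [0.002, 0.001, -1.0]]
force: [-0.1, 0.4, -0.4]
opening: 0.494
```

```bash
python3 - <<'E'
from h import *
go((547,-190,-12),yaw=-0.73)
E
```

```text
t 22.65 p [ 548.4 -192.    -6.9] yaw -0.79 F [-0.1  0.4 -0.4] open 0.494
  -> (547, -190, -12) [-1.4 -2.   5.1] rotz -0.06
```

play_rows(
  fingers=[130,130,130,255,255,255,255,255,255,255,255,255,255,255],
  linear=[
    [-1,-1.8,3],
    [-1,-1.8,4.6],
    [-1,-1.8,4.6],
    [-1,-1.8,4.6],
    [-1,-1.8,4.6],
    [-1,-1.8,4.6],
    [-1,-1.8,4.6],
    [-1,-1.8,4.6],
    [-1,-1.8,-2],
    [-1,-1.8,-20],
    [-1,-1.8,-55],
    [-1,-1.8,-55],
    [-1,-1.8,-55],
    [-1,-1.8,-55],
  ],
  rot=[
    [0,0,0],
    [0,0,0],
    [0,0,0],
    [0,0,0],
    [0,0,0],
    [0,0,0],
    [0,0,0],
    [0,0,0],
    [0,0,0],
    [0,0,0],
    [0,0,0],
    [0,0,0],
    [0,0,0],
    [0,0,0],
  ],
)

```text
time_s: 24.05
position: [0.5456, -0.189, 0.0462]
tcp_rot: [[1.0, -0.014, -0.002], [-0.014, -1.0, 0.001], [-0.002, -0.001, -1.0]]
force: [0.1, -0.9, -1.3]
opening: 0.259
```

```bash
python3 - <<'E'
from h import *
x,y,_=ch(-42,-24,0)
go((x,y+.75,60),(x,y+.75,5),yaw=-0.73)
im,_=cells();cv2.imwrite("pics/w20.png",im[200:400,160:480].repeat(2,0).repeat(2,1))
E
```

```text
t 24.05 p [ 545.6 -189.    46.2] yaw -0.8 F [ 0.1 -0.9 -1.3] open 0.259
  -> (np.float64(510.39763548490737), np.float64(144.08705141223228), 60) [ -39.8 -332.5  -13.8] rotz -0.07
  -> (np.float64(510.39763548490737), np.float64(144.08705141223228), 5) [ -39.8 -332.5   41.2] rotz -0.07
```

View pics/w20.png

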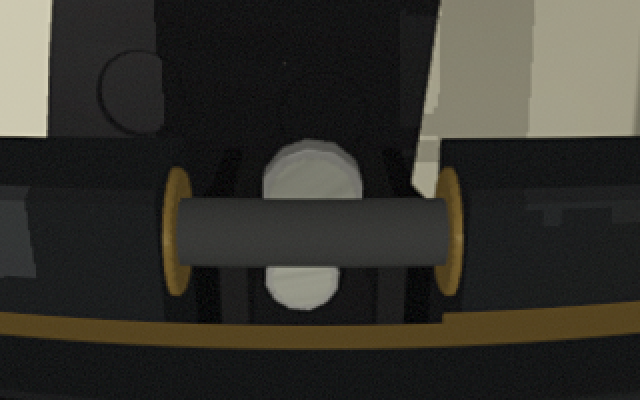

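play_rows(
  fingers=[255,255,255,255,255,255,255,255,255,255,255,255,255,255],
  linear=[
    [-2,-20,-14],
    [-40,-332,-14],
    [-40,-332,-14],
    [-40,-332,-14],
    [-40,-332,-14],
    [-40,-332,-14],
    [-40,-332,-14],
    [-40,-332,-14],
    [-40,-332,-14],
    [-40,-332,15],
    [-40,-332,36],
    [-40,-332,41],
    [-40,-332,41],
    [-40,-332,41],
  ],
  rot=[
    [0,0,0],
    [0,0,0],
    [0,0,0],
    [0,0,0],
    [0,0,0],
    [0,0,0],
    [0,0,0],
    [0,0,0],
    [0,0,0],
    [0,0,0],
    [0,0,0],
    [0,0,0],
    [0,0,0],
    [0,0,0],
  ],
)

```text
time_s: 25.5
position: [0.5119, 0.1419, 0.0063]
tcp_rot: [[1.0, -0.015, 0.001], [-0.015, -1.0, -0.0], [0.001, -0.0, -1.0]]
force: [-0.3, 0.2, 0.7]
opening: 0.257
```

```bash
python3 - <<'E'
from h import *
x,y,_=ch(-42,-24,0)
im=capture("wrist")[...,::-1];cv2.imwrite("pics/w21.png",im[170:370,160:480].repeat(2,0).repeat(2,1))
go((x,y+.75,-1),yaw=-0.73)
E
```

```text
t 25.55 p [512.1 142.1   6.6] yaw -0.86 F [0.4 0.3 0.3] open 0.261
  -> (np.float64(510.39763548490737), np.float64(144.08705141223228), -1) [-1.7 -2.   7.6] rotz -0.13
```

View pics/w21.png

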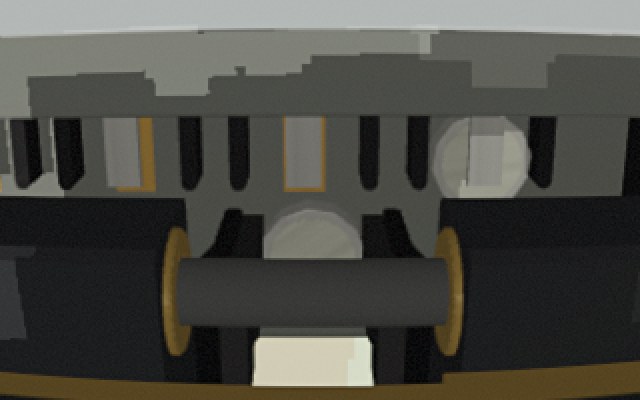

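play_rows(
  fingers=[255,255,255,255,255],
  linear=[
    [-1.5,-1.2,3],
    [-1.5,-1.2,6],
    [-1.5,-1.2,7],
    [-1.5,-1.2,7],
    [-1.5,-1.2,7],
  ],
  rot=[
    [0,0,0],
    [0,0,-0.1],
    [0,0,-0.1],
    [0,0,-0.1],
    [0,0,-0.1],
  ],
)

```text
time_s: 26.05
position: [0.5097, 0.144, -0.0012]
tcp_rot: [[1.0, -0.012, 0.0], [-0.012, -1.0, -0.0], [0.0, 0.0, -1.0]]
force: [-0.2, 0.2, 0.4]
opening: 0.258
```

```bash
python3 - <<'E'
from h import *
x,y,_=ch(-42,-24,0)
im=capture("wrist")[...,::-1];cv2.imwrite("pics/w22.png",im[170:370,160:480].repeat(2,0).repeat(2,1))
go((x,y+.75,-1),yaw=-0.73)
E
```

```text
t 26.1 p [509.7 144.   -1.2] yaw -0.69 F [ 0.   0.5 -0.8] open 0.254
  -> (np.float64(510.39763548490737), np.float64(144.08705141223228), -1) [ 0.7 -0.1 -0.2] rotz 0.04
```

View pics/w22.png

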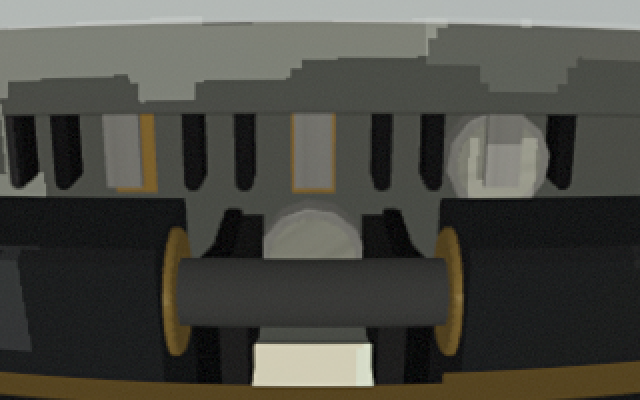

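play_rows(
  fingers=[150,150,150,150,205,205,205,205,205,205,205,205,205,205,205,205,205,205],
  linear=[
    [0,0,0],
    [0,0,0],
    [0,0,-14],
    [0,0,-14],
    [-26,0,-14],
    [-26,0,-14],
    [-26,0,-14],
    [-26,0,2],
    [-26,0,2],
    [-26,0,2],
    [-20,0,2],
    [-15,0,2],
    [-10,0,2],
    [-6,0,2],
    [-2,0,2],
    [1,0,2],
    [3.5,0,2],
    [3.5,0,2],
  ],
  rot=[
    [0,0,0],
    [0,0,0],
    [0,0,0],
    [0,0,0],
    [0,0,0],
    [0,0,0],
    [0,0,0],
    [0,0,0],
    [0,0,0],
    [0,0,0],
    [0,0,0],
    [0,0,0],
    [0,0,0],
    [0,0,0],
    [0,0,0],
    [0,0,0],
    [0,0,0],
    [0,0,0],
  ],
)

```text
time_s: 27.9
position: [0.5136, 0.1438, -0.0032]
tcp_rot: [[1.0, -0.012, 0.001], [-0.012, -1.0, 0.0], [0.001, -0.0, -1.0]]
force: [-0.1, 0.2, 0.3]
opening: 0.197
```

play_rows(
  fingers=[205,205,205],
  linear=[
    [1,0,0],
    [2,0,0],
    [2,0,0],
  ],
  rot=[
    [0,0,0],
    [0,0,0],
    [0,0,0],
  ],
)

```text
time_s: 28.2
position: [0.5146, 0.1439, -0.0034]
tcp_rot: [[1.0, -0.012, -0.001], [-0.012, -1.0, -0.0], [-0.001, 0.0, -1.0]]
force: [-0.6, 1.1, -0.1]
opening: 0.197
```

```bash
python3 - <<'E'
from h import *
im=capture("wrist")[...,::-1];cv2.imwrite("pics/w23.png",im[170:370,160:480].repeat(2,0).repeat(2,1))
E
```

```text
(no output)
```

View pics/w23.png

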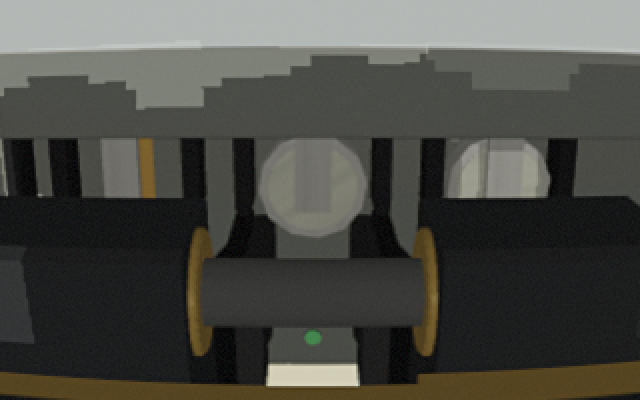

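One more nudge to feel the stop, then back off, lift and go to hover over the tray.

play_rows(
  fingers=[205,205,205],
  linear=[
    [1,0,0],
    [1.5,0,0],
    [1.5,0,0],
  ],
  rot=[
    [0,0,0],
    [0,0,0],
    [0,0,0],
  ],
)

```text
time_s: 28.55
position: [0.5151, 0.1438, -0.0035]
tcp_rot: [[1.0, -0.012, -0.003], [-0.012, -1.0, -0.0], [-0.003, 0.0, -1.0]]
force: [-3.7, 0.2, 0.4]
opening: 0.194
```

play_rows(
  fingers=[205,205,205,205,205,205,205],
  linear=[
    [-5,0,0],
    [-10,0,0],
    [-20,0,-30],
    [-30,0,-62],
    [-30,0,-62],
    [-30,0,-62],
    [-30,0,-62],
  ],
  rot=[
    [0,0,0],
    [0,0,0],
    [0,0,0],
    [0,0,0],
    [0,0,0],
    [0,0,0],
    [0,0,0],
  ],
)

```text
time_s: 29.25
position: [0.487, 0.1442, 0.0584]
tcp_rot: [[1.0, -0.012, 0.0], [-0.012, -1.0, 0.0], [0.0, -0.0, -1.0]]
force: [-0.5, -0.2, 0.1]
opening: 0.192
```

```bash
python3 - <<'E'
from h import *
im=capture("wrist")[...,::-1];cv2.imwrite("pics/w24.png",cv2.resize(im[130:270,180:460],None,fx=2.8,fy=2.8,interpolation=cv2.INTER_CUBIC))
go((490,-165,90),(432,-183,60),yaw=-0.73)
E
```

```text
t 29.3 p [486.7 144.1  58. ] yaw -0.71 F [0.6 0.8 0. ] open 0.196
  -> (490, -165, 90) [  7.1 309.  -32. ] rotz 0.02
  -> (432, -183, 60) [-50.6 327.8  -2. ] rotz 0.02
```

View pics/w24.png

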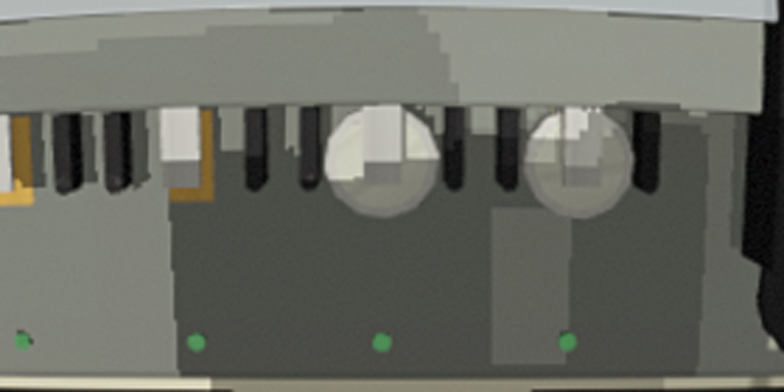

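Cells are home in bays 4 and 3. Next I look at the tray from hover.

play_rows(
  fingers=[205,205,130,130,130,130,130,130,130,130],
  linear=[
    [7,20,-32],
    [7,309,-32],
    [7,309,-32],
    [7,309,-32],
    [7,309,-32],
    [7,309,-32],
    [7,309,-32],
    [7,309,-32],
    [7,309,-32],
    [7,309,-32],
  ],
  rot=[
    [0,0,0],
    [0,0,0],
    [0,0,0],
    [0,0,0],
    [0,0,0],
    [0,0,0],
    [0,0,0],
    [0,0,0],
    [0,0,0],
    [0,0,0],
  ],
)

```text
time_s: 30.3
position: [0.489, -0.1635, 0.0899]
tcp_rot: [[1.0, -0.012, -0.002], [-0.012, -1.0, 0.002], [-0.002, -0.002, -1.0]]
force: [0.4, 0.4, 0.6]
opening: 0.488
```

```bash
python3 - <<'E'
from h import *
im,_=cells(thr=90,amax=1200);cv2.imwrite("pics/w25.png",im)
go((600,-198.3,30),(600,-198.3,-12),yaw=-0.73)
E
```

```text
blob [366.8  88. ] [ 35  33 930] [ 601.3 -198.6   17.2]
blob [345.3 238.7] [ 33  33 827] [ 493.4 -183.2   17.2]
t 30.35 p [ 489.2 -163.1   90.1] yaw -0.61 F [-0.2 -0.1  0.3] open 0.49
  -> (600, -198.3, 30) [111.2  34.   60.1] rotz 0.12
  -> (600, -198.3, -12) [111.2  34.  102.1] rotz 0.12
```

View pics/w25.png

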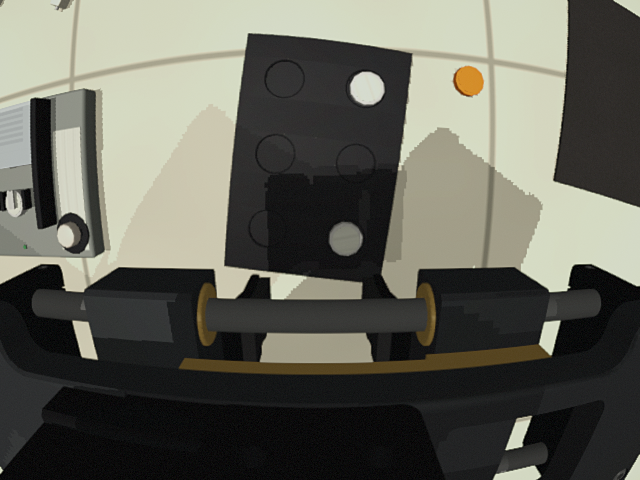

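play_rows(
  fingers=[130,130,130,130,130,130,130,130,130,130,130],
  linear=[
    [50,16,0],
    [100,32,0],
    [111,34,30],
    [111,34,60],
    [111,34,85],
    [111,34,96],
    [111,34,98],
    [111,34,98],
    [111,34,98],
    [111,34,98],
    [111,34,98],
  ],
  rot=[
    [0,0,0.1],
    [0,0,0.1],
    [0,0,0.1],
    [0,0,0.1],
    [0,0,0.1],
    [0,0,0.1],
    [0,0,0.1],
    [0,0,0.1],
    [0,0,0.1],
    [0,0,0.1],
    [0,0,0.1],
  ],
)

```text
time_s: 31.45
position: [0.6011, -0.2006, -0.0061]
tcp_rot: [[1.0, -0.014, 0.002], [-0.014, -1.0, -0.001], [0.002, 0.001, -1.0]]
force: [-0.5, -0.4, 0.3]
opening: 0.49
```

```bash
python3 - <<'E'
from h import *
go((600,-198.3,-12),yaw=-0.73)
E
```

```text
t 31.45 p [ 601.1 -200.6   -6.1] yaw -0.81 F [-0.5 -0.4  0.3] open 0.49
  -> (600, -198.3, -12) [-1.1 -2.3  5.9] rotz -0.08
```

play_rows(
  fingers=[130,130,130,255,255,255,255,255,255,255,255,255,255,255],
  linear=[
    [-1,-1.8,3],
    [-1,-1.8,5.2],
    [-1,-1.8,5.2],
    [-1,-1.8,5.2],
    [-1,-1.8,5.2],
    [-1,-1.8,5.2],
    [-1,-1.8,5.2],
    [-1,-1.8,5.2],
    [-1,-1.8,-2],
    [-1,-1.8,-20],
    [-1,-1.8,-55],
    [-1,-1.8,-55],
    [-1,-1.8,-55],
    [-1,-1.8,-55],
  ],
  rot=[
    [0,0,0],
    [0,0,0],
    [0,0,0],
    [0,0,0],
    [0,0,0],
    [0,0,0],
    [0,0,0],
    [0,0,0],
    [0,0,0],
    [0,0,0],
    [0,0,0],
    [0,0,0],
    [0,0,0],
    [0,0,0],
  ],
)

```text
time_s: 32.85
position: [0.5987, -0.198, 0.0473]
tcp_rot: [[1.0, -0.014, -0.001], [-0.014, -1.0, 0.001], [-0.001, -0.001, -1.0]]
force: [-0.2, 0.3, -0.1]
opening: 0.262
```

```bash
python3 - <<'E'
from h import *
x,y,_=ch(-42,18,0)
go((x,y+.75,60),(x,y+.75,5),yaw=-0.73)
im,_=cells();cv2.imwrite("pics/w26.png",im[200:400,160:480].repeat(2,0).repeat(2,1))
E
```

```text
t 32.85 p [ 598.7 -198.    47.3] yaw -0.8 F [-0.2  0.3 -0.1] open 0.262
  -> (np.float64(510.9327389560147), np.float64(186.0836425152636), 60) [ -93.1 -382.8  -12.7] rotz -0.07
  -> (np.float64(510.9327389560147), np.float64(186.0836425152636), 5) [ -93.1 -382.8   42.3] rotz -0.07
blob [ 17.2 255. ] [ 33  41 846] [604.4  39.9  17.2]
```

View pics/w26.png

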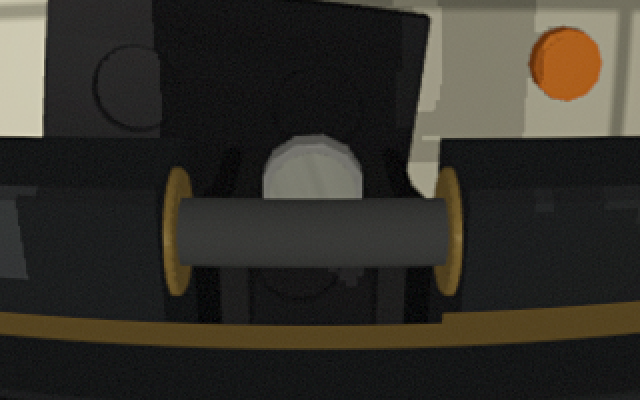

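play_rows(
  fingers=[255,255,255,255,255,255,255,255,255,255,255,255,255,255,255,255],
  linear=[
    [-5,-20,-13],
    [-94,-383.5,-13],
    [-94,-383.5,-13],
    [-94,-383.5,-13],
    [-94,-383.5,-13],
    [-94,-383.5,-13],
    [-94,-383.5,-13],
    [-94,-383.5,-13],
    [-94,-383.5,-13],
    [-94,-383.5,-13],
    [-94,-383.5,15],
    [-94,-383.5,36],
    [-94,-383.5,41],
    [-94,-383.5,41],
    [-94,-383.5,41],
    [-94,-383.5,41],
  ],
  rot=[
    [0,0,0],
    [0,0,0],
    [0,0,0],
    [0,0,0],
    [0,0,0],
    [0,0,0],
    [0,0,0],
    [0,0,0],
    [0,0,0],
    [0,0,0],
    [0,0,0],
    [0,0,0],
    [0,0,0],
    [0,0,0],
    [0,0,0],
    [0,0,0],
  ],
)

```text
time_s: 34.5
position: [0.5117, 0.1862, 0.0078]
tcp_rot: [[1.0, -0.014, 0.002], [-0.014, -1.0, 0.0], [0.002, -0.0, -1.0]]
force: [-0.3, -0.5, 0.7]
opening: 0.259
```

```bash
python3 - <<'E'
from h import *
x,y,_=ch(-42,18,0)
im=capture("wrist")[...,::-1];cv2.imwrite("pics/w27.png",im[170:370,160:480].repeat(2,0).repeat(2,1))
go((x,y+.75,-1),yaw=-0.73)
E
```

```text
t 34.55 p [511.7 186.3   7.7] yaw -0.83 F [ 1.2  0.4 -0. ] open 0.26
  -> (np.float64(510.9327389560147), np.float64(186.0836425152636), -1) [-0.8  0.2  8.7] rotz -0.10
```

View pics/w27.png

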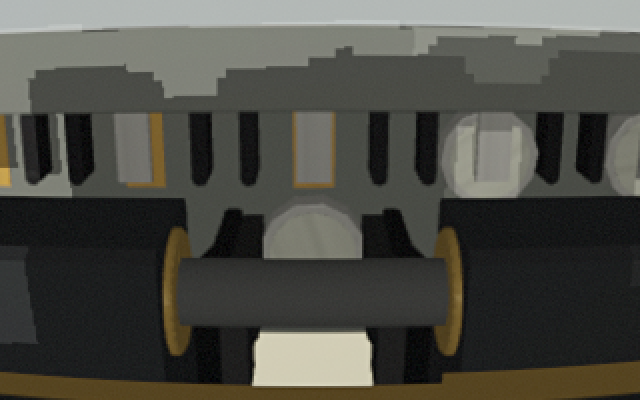

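play_rows(
  fingers=[255,255,255,255,255],
  linear=[
    [-1,0.6,3],
    [-1,0.6,6],
    [-1,0.6,7.5],
    [-1,0.6,7.5],
    [-1,0.6,7.5],
  ],
  rot=[
    [0,0,0],
    [0,0,-0.1],
    [0,0,-0.1],
    [0,0,-0.1],
    [0,0,-0.1],
  ],
)

```text
time_s: 35.05
position: [0.5098, 0.1858, -0.0009]
tcp_rot: [[1.0, -0.012, -0.0], [-0.012, -1.0, -0.0], [-0.0, 0.0, -1.0]]
force: [0.0, -0.0, 0.3]
opening: 0.255
```

```bash
python3 - <<'E'
from h import *
x,y,_=ch(-42,18,0)
im=capture("wrist")[...,::-1];cv2.imwrite("pics/w28.png",im[170:370,160:480].repeat(2,0).repeat(2,1))
go((x,y+.75,-1),yaw=-0.73)
E
```

```text
t 35.1 p [509.8 185.8  -0.8] yaw -0.7 F [ 1.   0.  -0.2] open 0.261
  -> (np.float64(510.9327389560147), np.float64(186.0836425152636), -1) [ 1.1 -0.3  0.2] rotz 0.03
```

View pics/w28.png

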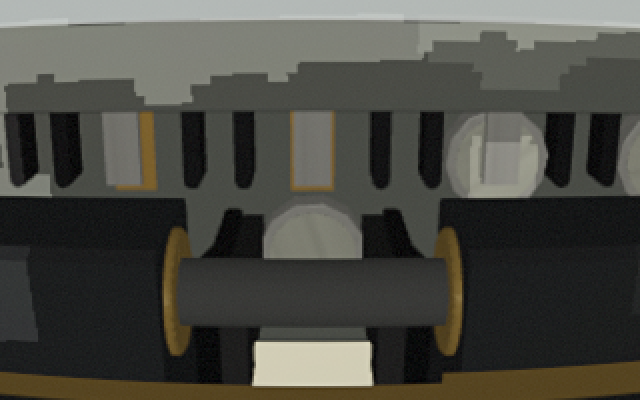

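play_rows(
  fingers=[150,150,150,150,205,205,205,205,205,205,205,205,205,205,205,205,205,205],
  linear=[
    [0,0,0],
    [0,0,0],
    [0,0,-14],
    [0,0,-14],
    [-26,0,-14],
    [-26,0,-14],
    [-26,0,-14],
    [-26,0,2.3],
    [-26,0,2.3],
    [-26,0,2.3],
    [-20,0,2.3],
    [-15,0,2.3],
    [-10,0,2.3],
    [-6,0,2.3],
    [-2,0,2.3],
    [1,0,2.3],
    [4,0,2.3],
    [4,0,2.3],
  ],
  rot=[
    [0,0,0],
    [0,0,0],
    [0,0,0],
    [0,0,0],
    [0,0,0],
    [0,0,0],
    [0,0,0],
    [0,0,0],
    [0,0,0],
    [0,0,0],
    [0,0,0],
    [0,0,0],
    [0,0,0],
    [0,0,0],
    [0,0,0],
    [0,0,0],
    [0,0,0],
    [0,0,0],
  ],
)

```text
time_s: 36.9
position: [0.5145, 0.1857, -0.003]
tcp_rot: [[1.0, -0.012, 0.001], [-0.012, -1.0, 0.0], [0.001, -0.0, -1.0]]
force: [0.1, 0.1, 0.0]
opening: 0.196
```

play_rows(
  fingers=[205,205,205],
  linear=[
    [1,0,0],
    [2,0,0],
    [2,0,0],
  ],
  rot=[
    [0,0,0],
    [0,0,0],
    [0,0,0],
  ],
)

```text
time_s: 37.2
position: [0.5152, 0.1857, -0.0032]
tcp_rot: [[1.0, -0.012, -0.001], [-0.012, -1.0, -0.0], [-0.001, 0.0, -1.0]]
force: [-0.7, 0.4, 0.5]
opening: 0.198
```

play_rows(
  fingers=[205,205,205],
  linear=[
    [0.7,0,0],
    [1.3,0,0],
    [1.3,0,0],
  ],
  rot=[
    [0,0,0],
    [0,0,0],
    [0,0,0],
  ],
)

```text
time_s: 37.5
position: [0.5156, 0.1856, -0.0033]
tcp_rot: [[1.0, -0.012, -0.003], [-0.012, -1.0, -0.0], [-0.003, 0.0, -1.0]]
force: [-3.5, 0.2, 0.0]
opening: 0.196
```

play_rows(
  fingers=[205,205,205,205,205,205,205],
  linear=[
    [-5,0,0],
    [-10,0,0],
    [-20,0,-30],
    [-30,0,-62],
    [-30,0,-62],
    [-30,0,-62],
    [-30,0,-62],
  ],
  rot=[
    [0,0,0],
    [0,0,0],
    [0,0,0],
    [0,0,0],
    [0,0,0],
    [0,0,0],
    [0,0,0],
  ],
)

```text
time_s: 38.2
position: [0.4874, 0.186, 0.0585]
tcp_rot: [[1.0, -0.012, 0.0], [-0.012, -1.0, -0.0], [0.0, 0.0, -1.0]]
force: [0.1, -0.2, -0.2]
opening: 0.195
```

```bash
python3 - <<'E'
from h import *
im=capture("wrist")[...,::-1];cv2.imwrite("pics/w29.png",cv2.resize(im[130:270,180:460],None,fx=2.8,fy=2.8,interpolation=cv2.INTER_CUBIC))
go((480,-165,90),yaw=-0.73)
E
```

```text
t 38.25 p [487.1 185.9  58.2] yaw -0.71 F [ 0.1  1.2 -0.1] open 0.196
  -> (480, -165, 90) [ -2.8 351.  -31.8] rotz 0.02
```

View pics/w29.png

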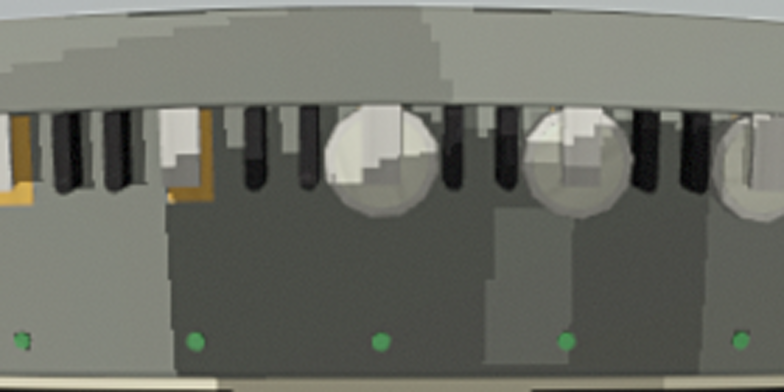

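Bays 4, 3 and 2 are filled and their cells look home. The last cell is next.

play_rows(
  fingers=[205,205,130,130,130,130,130,130,130,130,130],
  linear=[
    [0,20,-32],
    [-3,351,-32],
    [-3,351,-32],
    [-3,351,-32],
    [-3,351,-32],
    [-3,351,-32],
    [-3,351,-32],
    [-3,351,-32],
    [-3,351,-32],
    [-3,351,-32],
    [-3,351,-32],
  ],
  rot=[
    [0,0,0],
    [0,0,0],
    [0,0,0],
    [0,0,0],
    [0,0,0],
    [0,0,0],
    [0,0,0],
    [0,0,0],
    [0,0,0],
    [0,0,0],
    [0,0,0],
  ],
)

```text
time_s: 39.35
position: [0.479, -0.1634, 0.0902]
tcp_rot: [[1.0, -0.011, -0.002], [-0.011, -1.0, 0.002], [-0.002, -0.002, -1.0]]
force: [-0.2, 0.3, 1.0]
opening: 0.494
```

```bash
python3 - <<'E'
from h import *
im,_=cells(thr=90,amax=1200);cv2.imwrite("pics/w30.png",im)
go((492,-183.2,30),(492,-183.2,-12),yaw=-0.73)
E
```

```text
blob [345.4 225.1] [ 33  33 846] [ 493.4 -183.3   17.2]
t 39.4 p [ 479.2 -163.2   90.4] yaw -0.61 F [ 0.5  0.1 -0.2] open 0.489
  -> (492, -183.2, 30) [13.  19.9 60.4] rotz 0.12
  -> (492, -183.2, -12) [ 13.   19.9 102.4] rotz 0.12
```

View pics/w30.png

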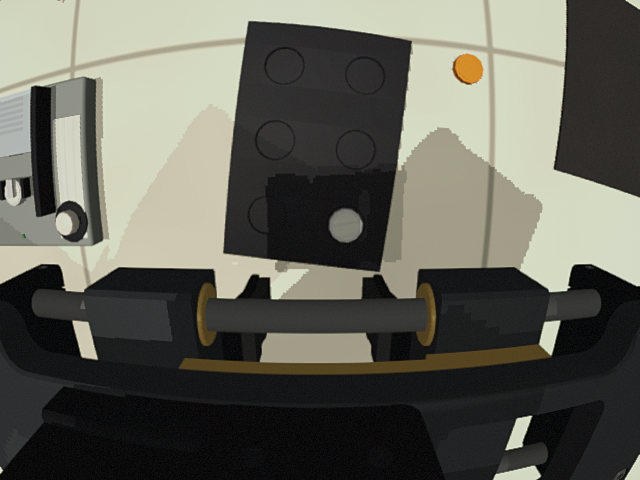

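play_rows(
  fingers=[130,130,130,130,130,130,130,130,130,130],
  linear=[
    [13,20,0],
    [13,20,30],
    [13,20,60],
    [13,20,85],
    [13,20,96],
    [13,20,98],
    [13,20,98],
    [13,20,98],
    [13,20,98],
    [13,20,98],
  ],
  rot=[
    [0,0,0.1],
    [0,0,0.1],
    [0,0,0.1],
    [0,0,0.1],
    [0,0,0.1],
    [0,0,0.1],
    [0,0,0.1],
    [0,0,0.1],
    [0,0,0.1],
    [0,0,0.1],
  ],
)

```text
time_s: 40.4
position: [0.4932, -0.1854, -0.0061]
tcp_rot: [[1.0, -0.014, 0.002], [-0.014, -1.0, -0.001], [0.002, 0.001, -1.0]]
force: [0.4, 1.0, 0.9]
opening: 0.488
```

```bash
python3 - <<'E'
from h import *
go((492,-183.2,-12),yaw=-0.73)
E
```

```text
t 40.4 p [ 493.2 -185.4   -6.1] yaw -0.8 F [0.4 1.  0.9] open 0.488
  -> (492, -183.2, -12) [-1.2 -2.2  5.9] rotz -0.07
```

play_rows(
  fingers=[130,130,130,255,255,255,255,255,255,255,255,255,255,255],
  linear=[
    [-1,-1.8,3],
    [-1,-1.8,5.2],
    [-1,-1.8,5.2],
    [-1,-1.8,5.2],
    [-1,-1.8,5.2],
    [-1,-1.8,5.2],
    [-1,-1.8,5.2],
    [-1,-1.8,5.2],
    [-1,-1.8,-2],
    [-1,-1.8,-20],
    [-1,-1.8,-55],
    [-1,-1.8,-55],
    [-1,-1.8,-55],
    [-1,-1.8,-55],
  ],
  rot=[
    [0,0,0],
    [0,0,0],
    [0,0,0],
    [0,0,0],
    [0,0,0],
    [0,0,0],
    [0,0,0],
    [0,0,0],
    [0,0,0],
    [0,0,0],
    [0,0,0],
    [0,0,0],
    [0,0,0],
    [0,0,0],
  ],
)

```text
time_s: 41.8
position: [0.491, -0.1827, 0.0475]
tcp_rot: [[1.0, -0.014, -0.001], [-0.014, -1.0, 0.001], [-0.001, -0.001, -1.0]]
force: [0.1, 0.7, -0.8]
opening: 0.254
```

```bash
python3 - <<'E'
from h import *
x,y,_=ch(-42,60,0)
go((x,y+.75,60),(x,y+.75,5),yaw=-0.73)
im,_=cells();cv2.imwrite("pics/w31.png",im[200:400,160:480].repeat(2,0).repeat(2,1))
E
```

```text
t 41.8 p [ 491.  -182.7   47.5] yaw -0.8 F [ 0.1  0.7 -0.8] open 0.254
  -> (np.float64(511.467842427122), np.float64(228.08023361829493), 60) [  14.7 -411.   -12.5] rotz -0.07
  -> (np.float64(511.467842427122), np.float64(228.08023361829493), 5) [  14.7 -411.    42.5] rotz -0.07
blob [ 10.9 256.3] [ 24  33 687] [495.4  64.1  17.2]
```

View pics/w31.png

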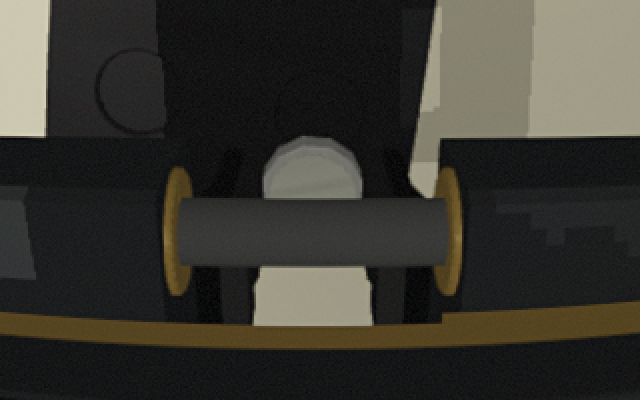

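play_rows(
  fingers=[255,255,255,255,255,255,255,255,255,255,255,255,255,255,255,255],
  linear=[
    [0,-20,-13],
    [13.5,-411.5,-13],
    [13.5,-411.5,-13],
    [13.5,-411.5,-13],
    [13.5,-411.5,-13],
    [13.5,-411.5,-13],
    [13.5,-411.5,-13],
    [13.5,-411.5,-13],
    [13.5,-411.5,-13],
    [13.5,-411.5,-13],
    [13.5,-411.5,15],
    [13.5,-411.5,36],
    [13.5,-411.5,41],
    [13.5,-411.5,41],
    [13.5,-411.5,41],
    [13.5,-411.5,41],
  ],
  rot=[
    [0,0,0],
    [0,0,0],
    [0,0,0],
    [0,0,0],
    [0,0,0],
    [0,0,0],
    [0,0,0],
    [0,0,0],
    [0,0,0],
    [0,0,0],
    [0,0,0],
    [0,0,0],
    [0,0,0],
    [0,0,0],
    [0,0,0],
    [0,0,0],
  ],
)

```text
time_s: 43.45
position: [0.5117, 0.2278, 0.0078]
tcp_rot: [[1.0, -0.015, 0.002], [-0.015, -1.0, 0.0], [0.002, -0.0, -1.0]]
force: [0.5, -0.4, 0.4]
opening: 0.253
```

```bash
python3 - <<'E'
from h import *
x,y,_=ch(-42,60,0)
im=capture("wrist")[...,::-1];cv2.imwrite("pics/w32.png",im[170:370,160:480].repeat(2,0).repeat(2,1))
go((x,y+.75,-1),yaw=-0.73)
E
```

```text
t 43.5 p [511.7 227.9   7.9] yaw -0.83 F [ 0.1  0.5 -0.5] open 0.256
  -> (np.float64(511.467842427122), np.float64(228.08023361829493), -1) [-0.3 -0.1  8.9] rotz -0.10
```

View pics/w32.png

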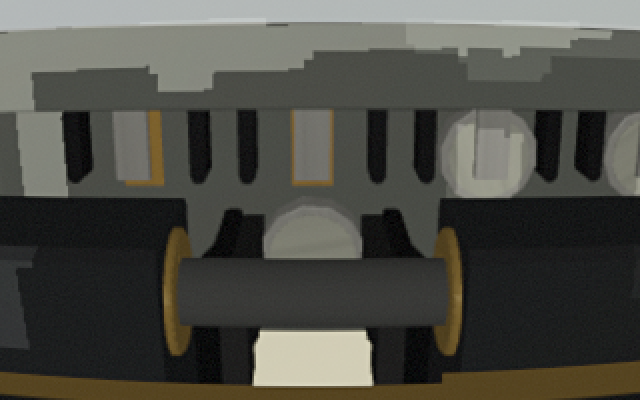

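play_rows(
  fingers=[255,255,255,255,255],
  linear=[
    [-0.8,0.4,3],
    [-0.8,0.4,6],
    [-0.8,0.4,7.6],
    [-0.8,0.4,7.6],
    [-0.8,0.4,7.6],
  ],
  rot=[
    [0,0,0],
    [0,0,-0.1],
    [0,0,-0.1],
    [0,0,-0.1],
    [0,0,-0.1],
  ],
)

```text
time_s: 44.0
position: [0.51, 0.2277, -0.0008]
tcp_rot: [[1.0, -0.012, -0.0], [-0.012, -1.0, -0.0], [-0.0, 0.0, -1.0]]
force: [-0.3, 0.1, -0.3]
opening: 0.257
```

```bash
python3 - <<'E'
from h import *
x,y,_=ch(-42,60,0)
im=capture("wrist")[...,::-1];cv2.imwrite("pics/w33.png",im[170:370,160:480].repeat(2,0).repeat(2,1))
go((x,y+.75,-1),yaw=-0.73)
E
```

```text
t 44.05 p [510.1 227.7  -0.7] yaw -0.7 F [0.2 1.1 0.4] open 0.261
  -> (np.float64(511.467842427122), np.float64(228.08023361829493), -1) [ 1.4 -0.4  0.3] rotz 0.03
```

View pics/w33.png

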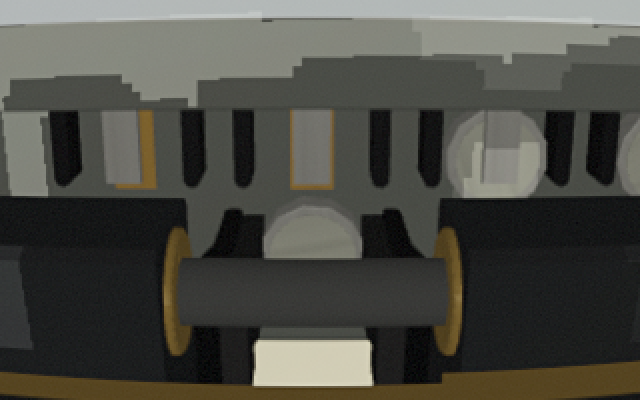

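play_rows(
  fingers=[150,150,150,150,205,205,205,205,205,205,205,205,205,205,205,205,205,205],
  linear=[
    [0,0,0],
    [0,0,0],
    [0,0,-14],
    [0,0,-14],
    [-26,0,-14],
    [-26,0,-14],
    [-26,0,-14],
    [-26,0,2.4],
    [-26,0,2.4],
    [-26,0,2.4],
    [-20,0,2.4],
    [-15,0,2.4],
    [-10,0,2.4],
    [-6,0,2.4],
    [-2,0,2.4],
    [1,0,2.4],
    [4.3,0,2.4],
    [4.3,0,2.4],
  ],
  rot=[
    [0,0,0],
    [0,0,0],
    [0,0,0],
    [0,0,0],
    [0,0,0],
    [0,0,0],
    [0,0,0],
    [0,0,0],
    [0,0,0],
    [0,0,0],
    [0,0,0],
    [0,0,0],
    [0,0,0],
    [0,0,0],
    [0,0,0],
    [0,0,0],
    [0,0,0],
    [0,0,0],
  ],
)

```text
time_s: 45.85
position: [0.5151, 0.2277, -0.003]
tcp_rot: [[1.0, -0.012, 0.001], [-0.012, -1.0, 0.0], [0.001, -0.0, -1.0]]
force: [-0.4, -0.3, -0.3]
opening: 0.198
```

play_rows(
  fingers=[205,205,205],
  linear=[
    [1,0,0],
    [2,0,0],
    [2,0,0],
  ],
  rot=[
    [0,0,0],
    [0,0,0],
    [0,0,0],
  ],
)

```text
time_s: 46.15
position: [0.5157, 0.2275, -0.0032]
tcp_rot: [[1.0, -0.012, -0.001], [-0.012, -1.0, -0.0], [-0.001, 0.0, -1.0]]
force: [-1.1, 0.4, -0.3]
opening: 0.2
```

play_rows(
  fingers=[205,205,205],
  linear=[
    [0.7,0,0],
    [1.3,0,0],
    [1.3,0,0],
  ],
  rot=[
    [0,0,0],
    [0,0,0],
    [0,0,0],
  ],
)

```text
time_s: 46.45
position: [0.5161, 0.2274, -0.0033]
tcp_rot: [[1.0, -0.012, -0.003], [-0.012, -1.0, -0.0], [-0.003, 0.001, -1.0]]
force: [-4.5, 0.9, 0.8]
opening: 0.199
```

Now I retreat to a pose where the wrist camera sees all the bays.

play_rows(
  fingers=[205,205,205,205,205,205,205,205],
  linear=[
    [-5,0,0],
    [-10,0,0],
    [-20,20,-30],
    [-30,45,-62],
    [-30,65,-62],
    [-30,65,-62],
    [-30,65,-62],
    [-30,65,-62],
  ],
  rot=[
    [0,0,0],
    [0,0,0],
    [0,0,0],
    [0,0,0],
    [0,0,0],
    [0,0,0],
    [0,0,0],
    [0,0,0],
  ],
)

```text
time_s: 47.25
position: [0.4871, 0.1635, 0.0586]
tcp_rot: [[1.0, -0.012, 0.0], [-0.012, -1.0, 0.0], [0.0, -0.0, -1.0]]
force: [0.1, 0.3, 0.4]
opening: 0.197
```

```bash
python3 - <<'E'
from h import *
im=capture("wrist")[...,::-1];C=cam("wrist");cv2.imwrite("pics/w34.png",cv2.resize(im[130:270,140:500],None,fx=2.2,fy=2.2,interpolation=cv2.INTER_CUBIC))
g=cv2.cvtColor(im,cv2.COLOR_BGR2GRAY)
for b,y in enumerate(BY):
    x,yy,_=ch(-19.75,y,0);print(b,proj("wrist",(x/1000,yy/1000,.0277),C).round(1))
save("top","t34",(125,225,310,335),4)
go((600,187,60),(600,187,19),yaw=-0.73)
E
```

```text
0 [150.5 190.6]
1 [212.6 188.4]
2 [281.1 187.2]
3 [352.  187.3]
4 [420.5 188.7]
t 47.35 p [486.8 163.6  58.5] yaw -0.65 F [-0.8 -0.2 -0.1] open 0.195
  -> (600, 187, 60) [112.9 -24.6  -1.5] rotz 0.08
  -> (600, 187, 19) [112.9 -24.6  39.5] rotz 0.08
```

View pics/w34.png

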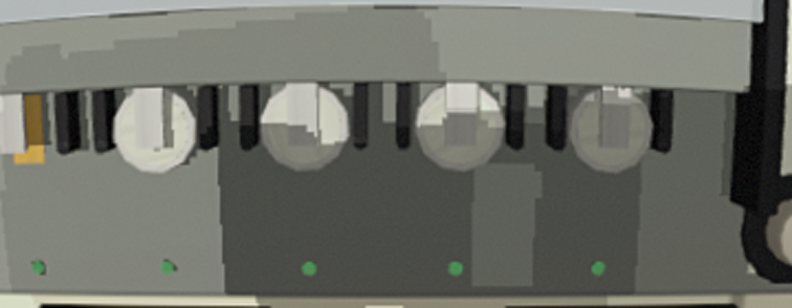

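View pics/t34.png

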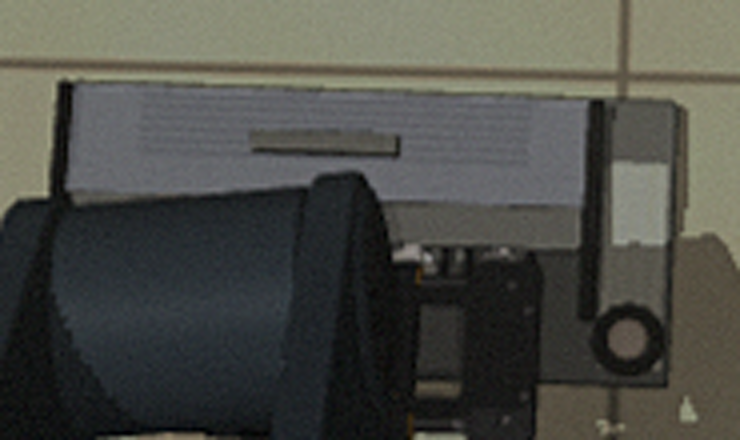

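play_rows(
  fingers=[255,255,255,255,255,255,255,255,255,255,255],
  linear=[
    [45,-10,-8],
    [90,-20,-8],
    [128,-24,-8],
    [128,-24,-8],
    [128,-24,-8],
    [128,-24,20],
    [128,-24,34],
    [128,-24,38],
    [128,-24,38],
    [128,-24,38],
    [128,-24,38],
  ],
  rot=[
    [0,0,0],
    [0,0,0],
    [0,0,0],
    [0,0,0],
    [0,0,0],
    [0,0,0],
    [0,0,0],
    [0,0,0],
    [0,0,0],
    [0,0,0],
    [0,0,0],
  ],
)

```text
time_s: 48.45
position: [0.6158, 0.1855, 0.022]
tcp_rot: [[1.0, -0.012, 0.002], [-0.012, -1.0, 0.0], [0.002, -0.0, -1.0]]
force: [0.7, 0.4, -0.7]
opening: 0.004
```

```bash
python3 - <<'E'
from h import *
go((556,187,19),yaw=-0.73)
save("side","s35",(120,130,270,242),5)
E
```

```text
t 48.45 p [615.8 185.5  22. ] yaw -0.7 F [ 0.7  0.4 -0.7] open 0.004
  -> (556, 187, 19) [-59.9  -0.8   3. ] rotz 0.03
```

View pics/s35.png

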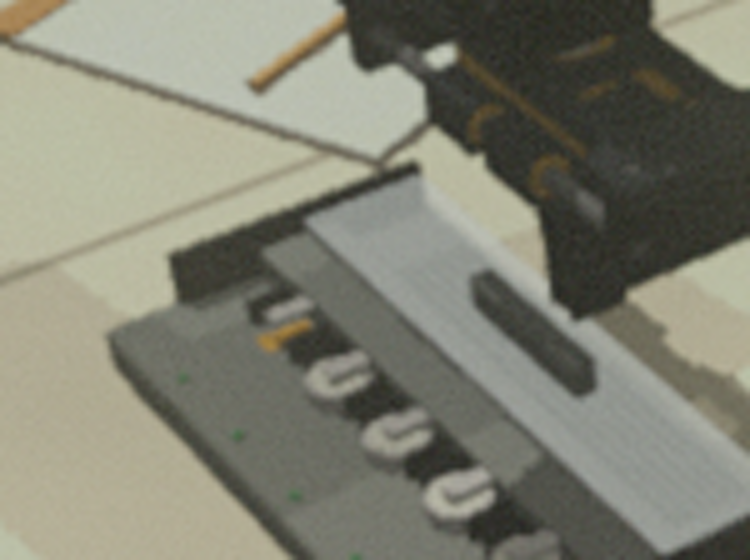

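The cells sit in bays 1–4. Now I push the cover shut.

play_rows(
  fingers=[255,255,255,255,255,255,255,255,255,255,255,255,255],
  linear=[
    [-2,0,2.5],
    [-8,0,2.5],
    [-14,0,2.5],
    [-20,0,2.5],
    [-26,0,2.5],
    [-32,0,2.5],
    [-38,0,2.5],
    [-43,0,2.5],
    [-48,0,2.5],
    [-52,0,2.5],
    [-55,0,2.5],
    [-57,0,2.5],
    [-57,0,2.5],
  ],
  rot=[
    [0,0,0],
    [0,0,0],
    [0,0,0],
    [0,0,0],
    [0,0,0],
    [0,0,0],
    [0,0,0],
    [0,0,0],
    [0,0,0],
    [0,0,0],
    [0,0,0],
    [0,0,0],
    [0,0,0],
  ],
)

```text
time_s: 49.8
position: [0.5575, 0.1861, 0.0184]
tcp_rot: [[1.0, -0.012, -0.001], [-0.012, -1.0, 0.0], [-0.001, -0.0, -1.0]]
force: [0.1, -0.3, 0.6]
opening: 0.0
```

play_rows(
  fingers=[255,255,255],
  linear=[
    [-1,0,0],
    [-2,0,0],
    [-2,0,0],
  ],
  rot=[
    [0,0,0],
    [0,0,0],
    [0,0,0],
  ],
)

```text
time_s: 50.1
position: [0.5571, 0.1862, 0.0184]
tcp_rot: [[1.0, -0.012, 0.002], [-0.012, -1.0, 0.0], [0.002, -0.0, -1.0]]
force: [3.4, -0.8, -2.3]
opening: 0.004
```

play_rows(
  fingers=[255,255,255],
  linear=[
    [-1,0,0],
    [-2,0,0],
    [-2,0,0],
  ],
  rot=[
    [0,0,0],
    [0,0,0],
    [0,0,0],
  ],
)

```text
time_s: 50.4
position: [0.5572, 0.1862, 0.0186]
tcp_rot: [[1.0, -0.012, 0.006], [-0.012, -1.0, 0.001], [0.006, -0.001, -1.0]]
force: [7.5, -1.2, -4.8]
opening: 0.009
```

```bash
python3 - <<'E'
from h import *
x,y,_=ch(-53,-131,0)
print(x,y+.75)
go((x,y+.75,45),(x,y+.75,12),yaw=-0.73)
E
```

```text
498.03528849581636 37.235882130275826
t 50.4 p [557.2 186.2  18.6] yaw -0.71 F [ 7.5 -1.2 -4.8] open 0.009
  -> (np.float64(498.03528849581636), np.float64(37.235882130275826), 45) [-57.3 149.7 -26.4] rotz 0.02
  -> (np.float64(498.03528849581636), np.float64(37.235882130275826), 12) [-57.3 149.7   6.6] rotz 0.02
```

play_rows(
  fingers=[255,255,255,255,255,255,255,255,255,255,255,255,255],
  linear=[
    [10,0,0],
    [12,0,-10],
    [12,0,-40],
    [12,0,-40],
    [-10,50,-40],
    [-30,100,-40],
    [-54,149,-40],
    [-54,149,-40],
    [-54,149,-40],
    [-54,149,-10],
    [-54,149,-4],
    [-54,149,-4],
    [-54,149,-4],
  ],
  rot=[
    [0,0,0],
    [0,0,0],
    [0,0,0],
    [0,0,0],
    [0,0,0],
    [0,0,0],
    [0,0,0],
    [0,0,0],
    [0,0,0],
    [0,0,0],
    [0,0,0],
    [0,0,0],
    [0,0,0],
  ],
)

```text
time_s: 51.7
position: [0.4988, 0.0387, 0.0227]
tcp_rot: [[1.0, -0.011, 0.0], [-0.011, -1.0, 0.0], [0.0, -0.0, -1.0]]
force: [0.4, 0.1, -0.8]
opening: 0.006
```

```bash
python3 - <<'E'
from h import *
x,y,_=ch(-53,-131,0)
go((x,y+.75,8),(x,y+.75,0.5),yaw=-0.73)
im=capture("wrist")[...,::-1];cv2.imwrite("pics/w36.png",im)
save("side","s36",(120,130,270,242),5)
E
```

```text
t 51.7 p [498.8  38.7  22.7] yaw -0.62 F [ 0.4  0.1 -0.8] open 0.006
  -> (np.float64(498.03528849581636), np.float64(37.235882130275826), 8) [-0.8  1.5 14.7] rotz 0.11
  -> (np.float64(498.03528849581636), np.float64(37.235882130275826), 0.5) [-0.8  1.5 22.2] rotz 0.11
```

View pics/w36.png

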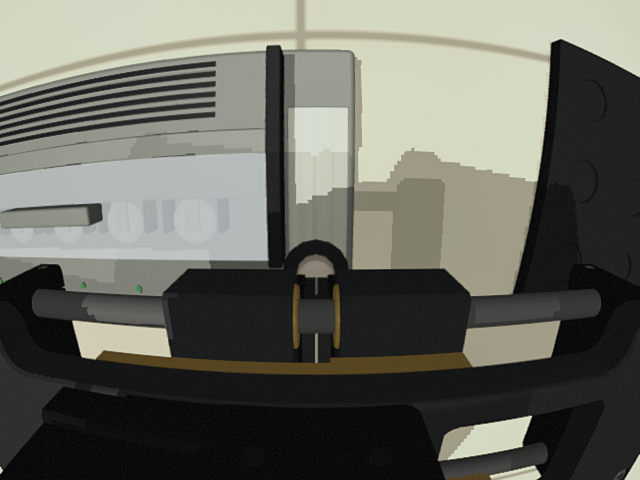

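View pics/s36.png

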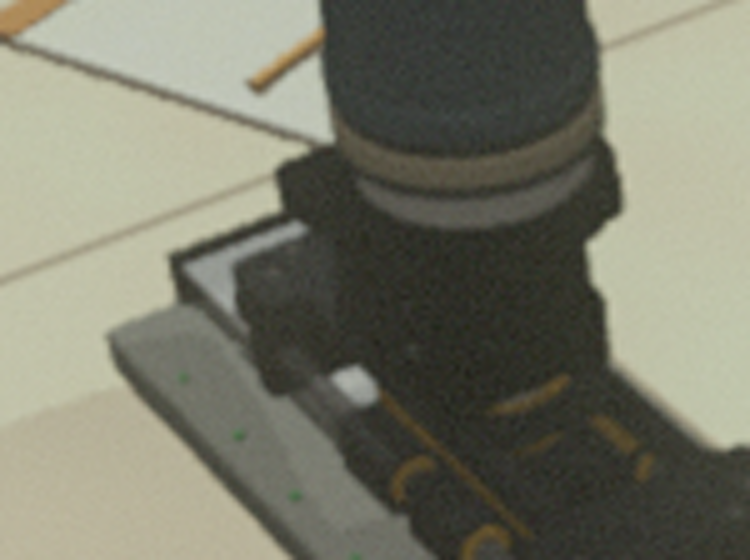

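play_rows(
  fingers=[255,255,255,255,255,255],
  linear=[
    [0,0.5,8],
    [0,0.5,13],
    [0,0.5,16],
    [0,0.5,18],
    [0,0.5,20],
    [0,0.5,20],
  ],
  rot=[
    [0,0,0],
    [0,0,0],
    [0,0,0],
    [0,0,0],
    [0,0,0],
    [0,0,0],
  ],
)

```text
time_s: 52.4
position: [0.4981, 0.0373, 0.0024]
tcp_rot: [[1.0, -0.012, -0.0], [-0.012, -1.0, 0.0], [-0.0, -0.0, -1.0]]
force: [-0.7, 0.7, 4.3]
opening: 0.005
```

play_rows(
  fingers=[255,255,255],
  linear=[
    [0,0,1],
    [0,0,2],
    [0,0,2],
  ],
  rot=[
    [0,0,0],
    [0,0,0],
    [0,0,0],
  ],
)

```text
time_s: 52.7
position: [0.4982, 0.0373, 0.0009]
tcp_rot: [[1.0, -0.012, -0.0], [-0.012, -1.0, -0.0], [-0.0, 0.0, -1.0]]
force: [-1.5, 0.0, 7.2]
opening: 0.004
```

play_rows(
  fingers=[255,255,255,255,255,255,255,255,255],
  linear=[
    [0,0,1],
    [0,0,1],
    [0,0,-15],
    [0,0,-60],
    [-20,20,-110],
    [-20,60,-150],
    [-20,60,-150],
    [-20,60,-150],
    [-20,60,-150],
  ],
  rot=[
    [0,0,0],
    [0,0,0],
    [0,0,0],
    [0,0,0],
    [0,0,0],
    [0,0,0],
    [0,0,0],
    [0,0,0],
    [0,0,0],
  ],
)

```text
time_s: 53.6
position: [0.4768, -0.022, 0.1494]
tcp_rot: [[1.0, -0.013, -0.002], [-0.013, -1.0, 0.001], [-0.002, -0.001, -1.0]]
force: [0.5, 1.1, -0.3]
opening: 0.007
```

```bash
python3 - <<'E'
from h import *
go((485,170,150),yaw=-0.73)
save("wrist","w37",(0,60,400,360),2);save("top","t37")
E
```

```text
t 53.6 p [476.8 -22.  149.4] yaw -0.74 F [ 0.5  1.1 -0.3] open 0.007
  -> (485, 170, 150) [   5.7 -192.    -0.6] rotz -0.01
```

View pics/w37.png

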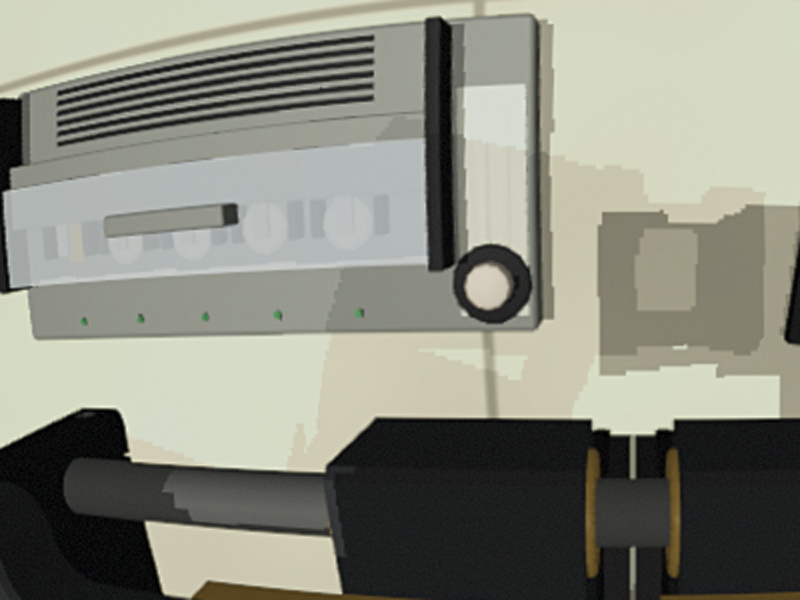

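View pics/t37.png

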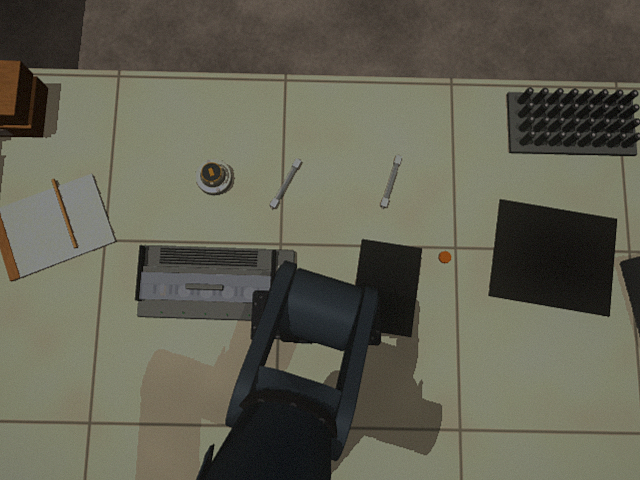

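play_rows(
  fingers=[255,255,255,255,255,255,255,255],
  linear=[
    [6,-192,0],
    [6,-192,0],
    [6,-192,0],
    [6,-192,0],
    [6,-192,0],
    [6,-192,0],
    [6,-192,0],
    [6,-192,0],
  ],
  rot=[
    [0,0,0],
    [0,0,0],
    [0,0,0],
    [0,0,0],
    [0,0,0],
    [0,0,0],
    [0,0,0],
    [0,0,0],
  ],
)

```text
time_s: 54.5
position: [0.4857, 0.1683, 0.1499]
tcp_rot: [[1.0, -0.014, -0.001], [-0.014, -1.0, -0.0], [-0.001, 0.0, -1.0]]
force: [0.4, 0.3, -0.1]
opening: 0.006
```

```bash
python3 - <<'E'
from h import *
go((485,170,150),yaw=-0.73);C=cam("wrist")
for b,y in enumerate(BY):
    x,yy,_=ch(-19.75,y,0);print(b,((proj("wrist",(x/1000,yy/1000,.0277),C)-[155,85])*2.2).round(0))
x,y,_=ch(-11,18,0);print("bar shut",((proj("wrist",(x/1000,y/1000,.053),C)-[155,85])*2.2).round(0))
save("wrist","w38",(155,85,515,265),2.2);save("top","t38",(330,225,460,345),4)
E
```

```text
t 54.5 p [485.7 168.3 149.9] yaw -0.8 F [ 0.4  0.3 -0.1] open 0.006
  -> (485, 170, 150) [-0.7 -1.7 -0.1] rotz -0.07
0 [ 98. 204.]
1 [203. 200.]
2 [312. 199.]
3 [423. 199.]
4 [531. 201.]
bar shut [308. 178.]
```

View pics/w38.png

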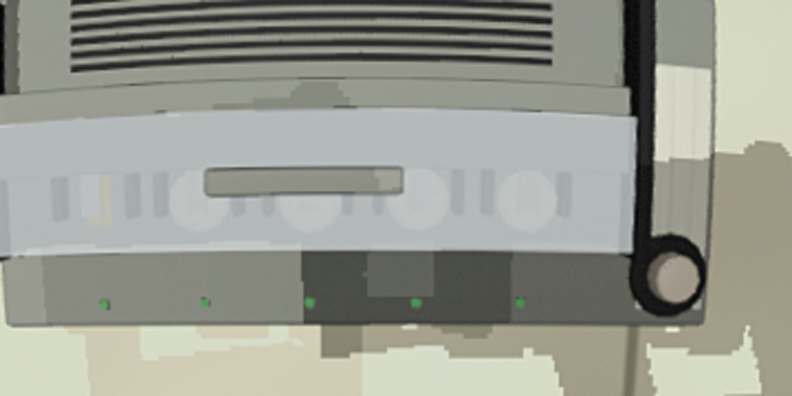

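View pics/t38.png

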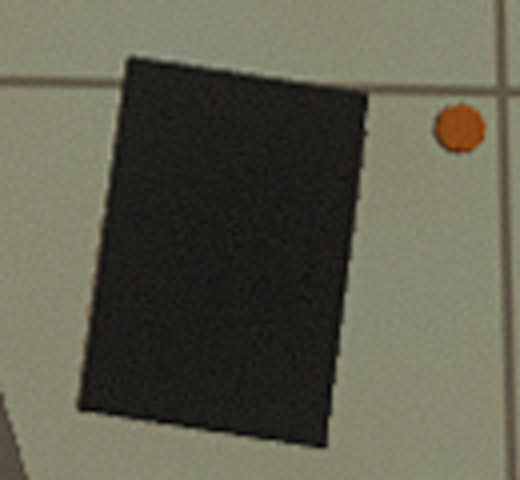

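The wrist view shows four cells at columns 200, 310, 418 and 527, row about 200. That is within 1 px of the home row, and within about 5 px (1.5 mm) sideways, an offset the camera shows at every bay. The bar is at row about 181 (predicted 178 for shut), the button is up, and the tray is empty with the decoy untouched. I'm handing in.

```bash
python3 -c "
from rig import bot
print(bot.hand_in())"
```

```text
the job is handed in; nothing more can be done
None
```

The job is done and handed in at about 54.5 s of the 210 s. I slid the cover open and put the four cells I found in the tray into bays 4, 3, 2 and 1. I then slid the cover shut and pressed the start button to its stop (7 N), and it sprang back. The interface reported no verdict.

**Last checks, all met:**
- **Cells:** each one stalled against its back stop at 3.5–4.5 N. In the final picture all four sit in the home row to about 0.5 mm.
- **Cover:** it met its stop at 7.5 N.
- **Everything else:** the tray is empty, and the socket, bulbs and orange look-alike have not moved. The arm is clear of everything.

**What disagreed or went wrong:**
- **Finger length:** the fingertips sit about 25 mm short of the reported TCP. My first two tries at the cover passed over the grip bar without touching it. I measured the offset by touching the deck and corrected for it.
- **Wrist camera:** it showed a sideways offset of 1–2 mm against my charger fit, so I aligned each cell by eye against its own bay rails.
- **Disturbances:** I saw no knocked cell and no slackened grip.

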